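# Draw the lunchbox lid's dowelled joint shut with a quick clamp and release it

## Task

The bento's bamboo lid has come apart along its dowelled joint and lies between the jaws of the quick clamp: squeeze the clamp's trigger against its grip, stroke after stroke, until the jaws have drawn the joint fully shut and press it snug, but gently enough not to mark the thin bamboo, and leave the pushing to the clamp rather than to your fingers. Then press the clamp's release tab and slide its jaws a good finger's width (about 15 mm) open, so that the lid lies whole and free on the bench; leave the other things where they stand.

Things in the scene. Friction and masses are not known exactly. Their poses are not given: they have to be found in the camera images.
- clamp_grip (a point): black one-handed bar clamp, 0.6 kg, loose, lying on its side, 34 mm thick. Axes: +y along the bar to the far jaw, -x the way the pistol grip points, z up. This point, 17 mm above the bench and 82 mm from the bar's axis, is midway (33 mm each way in y) between the back of the pistol grip (66 mm long in x, fixed) and the front of the trigger let go: 66 mm over both, the place to squeeze
- clamp_trigger (a joint): trigger: 0 let go, 0.30 rad fully home. It is 56 x 26 mm and swings towards the grip; fully home grip and trigger measure 33 mm over both at clamp_grip. Let it right out between squeezes (fingers 80 mm or more apart). Squeezing takes 5 to 9 N against the spring, up to 15 N while the dowels slide; once the joint is shut the next squeeze goes firm part-way (fingers 40 mm or more apart)
- clamp_bar (a joint): how far apart the pads are beyond 120 mm, the closed lid's width (m): 0 touches the closed lid, 0.015 is 15 mm of daylight; starts 0.021 to 0.036, at most 0.045. A full squeeze takes off about 0.007, of which about 0.001 is given back as the pawl drops into its notch (notches 6 mm apart); the first may take off less. It grows only while the release tab is held in
- clamp_release (a point): place to pinch the release tab, same axes as clamp_grip, 17 mm above the bench, 36.5 mm from the bar's axis: midway (32.5 mm each way in y) between the tab's outer face, on the -y side, and the flat front of the clamp's neck on the +y side. Within 15 mm either way in x is free for the fingers; further lie bar guide and trigger
- clamp_tab (a joint): release tab, a steel plate 19 x 22 mm standing 15 mm out of the neck's back, sprung (about 4 N): 0 out, 0.32 rad right in (58 mm over tab and neck front); it frees the bar at 0.2. Keep it pinched and draw the clamp along its own -y: its jaw leaves the lid, while the bar, far jaw and lid stay behind
- clamp_pad_near: rubber pad on the clamp's own jaw, 28 x 26 mm; origin at the centre of its face, 15 mm above the bench, facing +y. A firm squeeze of F newtons at the fingers presses the pads with about 2.8 x (F - 11) newtons: less than 15 N stalls on the dowels; both sides of grip and trigger are free, so the clamp shuffles to centre itself between the fingers
- clamp_pad_far: the same pad on the far jaw, which rides with the bar; it faces -y. 15 to 45 N at the pads is snug (about 17 to 25 N at the fingers); more than 45 N marks and bows the bamboo
- lid_center (a point): the lunchbox's pale bamboo lid, 0.16 kg, 14 mm thick, loose and flat on the bench between the jaws, 110 mm long (x), 120 mm wide (y) when closed, in two halves on press-fit dowels. This point is mid-length on the joint edge of the half by the clamp's own jaw, half-way up; +y points to the other half
- lid_gap (a joint): gap still open in the lid's joint (m): 0 fully closed, starts 0.006 to 0.012; the dowels slide at about 10 N and stay where they are left
- bento: blue open lunchbox, 124 x 114 mm, 58 mm tall, origin under its centre; a bystander
- flask: stainless steel drink bottle with a black screw cap, 72 mm across, 235 mm tall, origin under its centre; a bystander, the only tall loose thing
- snack_cup: green silicone snack cup, 72 mm across, 48 mm tall, origin under its centre; it stands on the robot's side of the clamp's bar; a bystander
- spoon: bamboo spoon, 180 mm long, lying flat, its own x axis along it; a bystander
- ramekin: white ceramic ramekin, 86 mm across, 46 mm tall, origin under its centre; a bystander
- jar: glass jar with a steel cap, 60 mm across, 90 mm tall, origin under its centre; a bystander
Things that resemble listed ones, but are neither listed nor needed, are in the scene too. Of the things that look like the part that bears lid_center, the largest one is meant.

How it is judged:
By the outcome, as a careful person would: the job done as asked, in the order asked, and still so for the second after the job is handed in, with the robot touching nothing.
It also fails if it takes over 61 s, if anything falls off the work surface, if the arm or the gripper's body presses on something with over 40 N, if the wrist force passes 120 N, or if a joint passes its speed limit or range.

## Robot

A 6-joint arm with a two-finger parallel gripper is mounted at the origin on the work surface. World frame = base frame: x ahead of the robot, y to its left, z up, the work surface at z = 0. Lengths are in mm, angles in rad, forces in N, time in s.
With the tool pointing down it reaches from about 300 to 850 mm from the base axis. Payload 4.2 kg.
Tool frame: the origin (TCP) lies midway between the tips of the shut fingers; the grasp point (between the pads) lies 19 mm behind it; z points along the fingers, y is the direction in which the jaws open and shut (so a half turn about z gives the same grasp; the last joint's range is limited). The gripper opens to 91 mm and grips with 3 to 60 N. Pads are 32 mm wide; open, the fingers measure 118 mm over their backs; the gripper's body (76 mm by 178 mm) begins 60 mm behind the grasp point.
Start: joints at [-1.171, 0.32, 1.565, -0, 1.257, -0.02], TCP at [234.364, -525.092, 174.776] pointing down, gripper open.
Joint ranges: [-3.11, 3.11], [-0.84, 2.01], [0.21, 2.61], [-1.34, 4.49], [0.05, 2.63], [-2.56, 2.56]. Speed limits (rad/s): [2.57, 2.57, 3.14, 3.14, 3.14, 3.14].

## Interface

Orientations are given as a unit quaternion [w, x, y, z].
In Python, from bench import arm gives the robot as it stands. The module is installed in compiled form; this text tells all that it offers.
- The arm moves only by the tool move_arm, never from a script. Its argument "rows" is a list of rows, each an object of numbers: "x", "y", "z": the shift along the tool's x, y, z in cm; "rx", "ry", "rz": the turn, a rotation vector about the tool's x, y, z in rad. In form: [{"x": .., "y": .., "z": .., "rx": .., "ry": .., "rz": ..}, ...]. A call has 1 to 20 rows; each row shifts and turns the commanded pose from where the row before left it, along the tool's axes as they then stand; what a row does not reach is not made up. A row lasts 1/12 s, in which the tool goes at most 41.7 mm and 7.16 degrees, less where a joint would pass 70% of its speed; a pose out of reach is approached as far as the arm can. A call with a gripper value outside its range is refused whole. "claw" is the finger opening in cm, from 0 to 9.12, set as the call begins (left out, the last holds). The fingers move at their own pace and stop on an object; the grip force is fixed at half the most. Time passes only in rows, so rows that do not move let the fingers close. It gives the time, the measured TCP pose, the force and the opening at its end, in the units of the state.
- arm.read_state(): the state, without advancing time (a new reading comes with each control period).
- arm.grab_frame(name): name is "scene" or "side" or "wrist"; returns a dict with "color" (480x640x3 uint8, blue, green, red), "fx", "fy", "cx", "cy" (pixels), "R" (3x3) and "t" (3): a world point X has camera coordinates R X + t. Camera axes: x right, y down, z forward; pixel columns grow to the right and rows downward; lengths in mm; the calibration is good to about 2 mm. A picture is of the moment at which its call begins. There is no depth.
- arm.close_job(): hands the job in, once; it reports no verdict.
The state is a dict: "time": time; "joint_pos": joint angles; "joint_velocities": joint speeds; "joint_efforts": joint torques, N m; "tcp_pos": TCP position; "tcp_rot": TCP orientation; "contact_force": force on the tool from outside, world axes, zero at the start; "torque": the same for the moment, N m; "grip_width": finger opening in mm.
Only numpy, scipy, OpenCV 4.12 (cv2) and the standard library are available. Lean on these libraries where they do the work, as an engineer would, in place of code of your own. Each camera call takes 0.05 s, during which the arm holds its last target. There are 200 camera calls.

## Working session

There is one attempt and no reset: what is moved stays moved. The work goes in short steps, Python scripts to look and compute and a tool call to move; the robot and the scene stay as the last step left them, time stands still between calls to the robot, and variables do not carry over. Pictures are saved under pics/ and viewed, about 8 in all and at most 12, crops included, and the job is handed in when it is done.

Besides the shell and the picture viewer there is one more tool, called as name([rows], argument=value, ...), one row to a line, values as JSON. move_arm: Moves the arm, as the interface text tells. Its arguments: {"type":"object","properties":{"rows":{"type":"array","items":{"type":"object","properties":{"x":{"type":"number"},"y":{"type":"number"},"z":{"type":"number"},"rx":{"type":"number"},"ry":{"type":"number"},"rz":{"type":"number"}}}},"claw":{"type":"number"}},"required":["rows"]}

```bash
mkdir -p pics
cat > h.py <<'E'
import numpy as np, cv2
from bench import arm
def snap(n,fn,crop=None,scale=1):
    f=arm.grab_frame(n); im=f["color"]
    if crop: 
        x0,y0,x1,y1=crop; im=im[y0:y1,x0:x1]
    if scale!=1: im=cv2.resize(im,None,fx=scale,fy=scale,interpolation=cv2.INTER_CUBIC)
    cv2.imwrite("pics/"+fn,im); np.savez("pics/"+fn+".npz",**{k:f[k] for k in("fx","fy","cx","cy","R","t")},color=f["color"])
    return f
def ray(f,u,v):
    R=np.array(f["R"]);t=np.array(f["t"])
    return -R.T@t, R.T@np.array([(u-f["cx"])/f["fx"],(v-f["cy"])/f["fy"],1.])
def onz(f,u,v,z):
    o,d=ray(f,u,v); return o+d*(z-o[2])/d[2]
def tri(f1,p1,f2,p2):
    o1,d1=ray(f1,*p1);o2,d2=ray(f2,*p2)
    s=np.linalg.lstsq(np.c_[d1,-d2],o2-o1,rcond=None)[0]
    a=o1+d1*s[0];b=o2+d2*s[1]; return (a+b)/2,np.linalg.norm(a-b)
def proj(f,X):
    c=np.array(f["R"])@np.array(X)+np.array(f["t"]); return f["fx"]*c[0]/c[2]+f["cx"],f["fy"]*c[1]/c[2]+f["cy"]
E
python3 - <<'E'
from h import *
a=snap("scene","s1.png");b=snap("side","d1.png")
import cv2
cv2.imwrite("pics/both.png",cv2.resize(np.hstack([a["color"],b["color"]]),(800,300)))
print(arm.read_state()["tcp_rot"],arm.read_state()["time"])
for f in(a,b): print(-np.array(f["R"]).T@f["t"])
E
```

```text
[-7.69353141e-04  9.78057934e-01  2.08331618e-01 -1.51945021e-04] 0.1
[1586.92317087   32.00776941  679.97920106]
[  472.1307805  -1054.98900306   889.27310299]
```

View pics/s1.png

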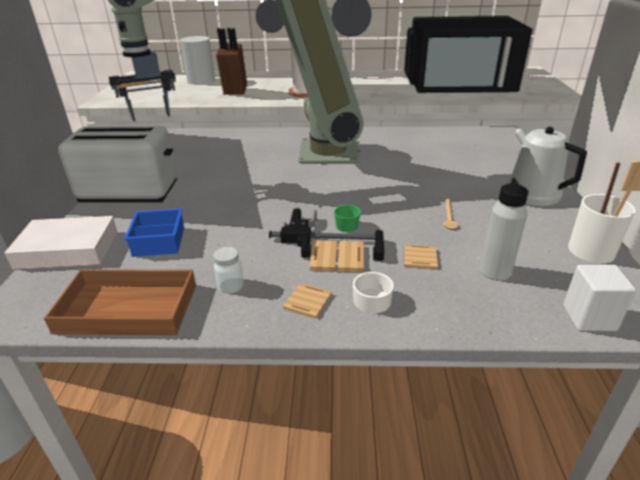

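View pics/d1.png

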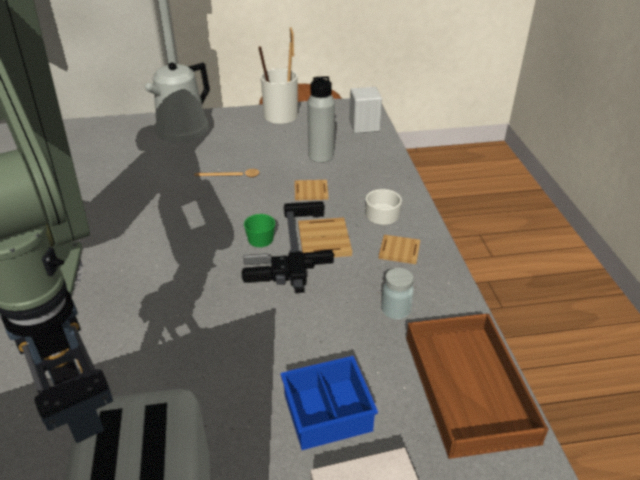

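The scene view shows the clamp body at about (297,232), the far jaw at (378,243) and the lid at (338,255). In the side view the body is at (290,268), the far jaw at (303,209) and the lid at (325,236). The bar lies roughly along world +y, with the grip towards the robot.

Run:
```python
from h import *
L=lambda n:dict(np.load("pics/"+n+".npz"))
a=L("s1.png");b=L("d1.png")
for n,p,q in [("body",(297,232),(290,268)),("farjaw",(378,243),(303,209)),("lid",(338,256),(325,237)),("cup",(347,212),(260,222)),("jarcap",(226,255),(398,277))]:
    print(n,*[np.round(v) for v in tri(a,p,b,q)], onz(a,*p,20).round(), onz(b,*q,20).round())
f=arm.grab_frame("wrist"); st=arm.read_state()
from scipy.spatial.transform import Rotation as Ro
q=st["tcp_rot"]; T=Ro.from_quat([q[1],q[2],q[3],q[0]]).as_matrix(); print(T.round(3))
print("cam in tool",T.T@(-np.array(f["R"]).T@f["t"]-st["tcp_pos"]), "R cam->tool",(T.T@np.array(f["R"]).T).round(3), f["fx"])
ims=[cv2.resize(a["color"][190:290,250:410],None,fx=4.9,fy=2.9,interpolation=2),cv2.resize(b["color"][180:310,220:370],(784,300),interpolation=2)]
```

```text
body [563. -70.  16.] 2.0 [571. -70.  20.] [562. -73.  20.]
farjaw [619. 136.  19.] 1.0 [621. 135.  20.] [619. 136.  20.]
lid [657.  36.   6.] 1.0 [676.  36.  20.] [654.  20.  20.]
cup [511.  61.  47.] 4.0 [469.  61.  20.] [512. 100.  20.]
jarcap [ 761. -208.   85.] 4.0 [ 674. -235.   20.] [ 784. -137.   20.]
[[ 0.913  0.408 -0.001]
 [ 0.408 -0.913  0.001]
 [ 0.    -0.001 -1.   ]]
cam in tool [  70.42235302    0.28782039 -210.33201824] R cam->tool [[ 0.    -0.968 -0.249]
 [ 1.     0.    -0.   ]
 [ 0.    -0.249  0.968]] 377.59236436428114
```

move_arm([
  {"z":-1.5,"rz":0.105},
  {"z":-1.5,"rz":0.105},
  {"z":-1.5,"rz":0.105},
  {"z":-1.5,"rz":0.105},
  {"x":2.2,"y":-3.4},
  {"x":2.2,"y":-3.4},
  {"x":2.2,"y":-3.4},
  {"x":2.2,"y":-3.4},
  {"x":2.2,"y":-3.4},
  {"x":2.2,"y":-3.4},
  {"x":2.2,"y":-3.4},
  {"x":2.2,"y":-3.4},
  {"x":2.2,"y":-3.4},
  {"x":2.2,"y":-3.4},
  {"x":2.2,"y":-3.4},
  {"x":2.2,"y":-3.4},
  {"x":2.2,"y":-3.4},
  {"x":2.2,"y":-2.0},
  {},
  {},
], claw=9.12)

```text
invalid input at $.rows[0]: expected keys x, y, z, rx, ry, rz
```

Run:
```python
from h import *
f=snap("wrist","w1.png",(80,60,560,420),800/480)
print(arm.read_state()["tcp_pos"],proj(f,(619,136,20)),proj(f,(563,-70,20)),proj(f,(490,-70,20)))
```

```text
[ 234.22722456 -524.76528759  174.25728288] (np.float64(-465.6511936687691), np.float64(-843.285312011238)) (np.float64(-111.31415169954295), np.float64(-499.3510470924505)) (np.float64(-126.91587698966094), np.float64(-361.3265098686803))
```

View pics/w1.png

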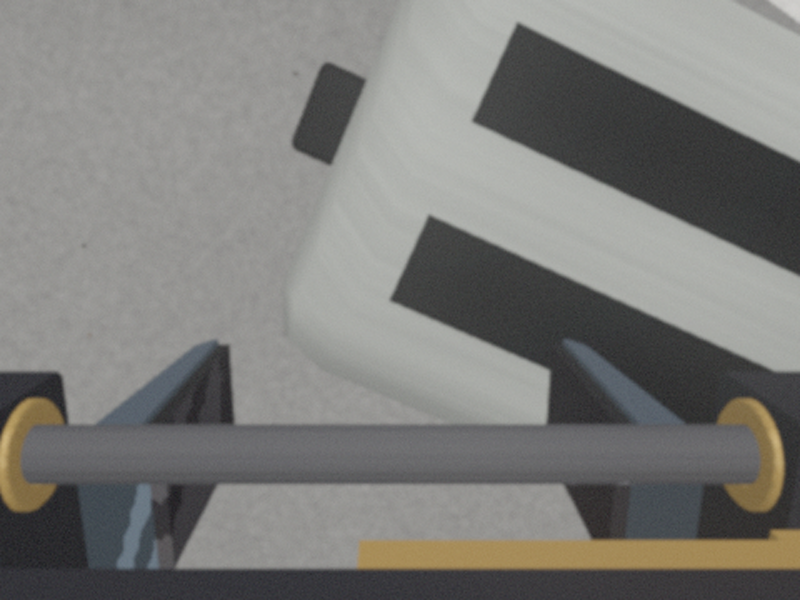

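The move was refused because every key is required. The wrist picture shows only the toaster, with the fingers in the lower half, so image up is tool +x. I'll resend with full rows and stop short in x, so the clamp sits in the upper half.

move_arm([
  {"x":0,"y":0,"z":-1.5,"rx":0,"ry":0,"rz":0.105},
  {"x":0,"y":0,"z":-1.5,"rx":0,"ry":0,"rz":0.105},
  {"x":0,"y":0,"z":-1.5,"rx":0,"ry":0,"rz":0.105},
  {"x":0,"y":0,"z":-1.5,"rx":0,"ry":0,"rz":0.105},
  {"x":1.5,"y":-3.7,"z":0,"rx":0,"ry":0,"rz":0},
  {"x":1.5,"y":-3.7,"z":0,"rx":0,"ry":0,"rz":0},
  {"x":1.5,"y":-3.7,"z":0,"rx":0,"ry":0,"rz":0},
  {"x":1.5,"y":-3.7,"z":0,"rx":0,"ry":0,"rz":0},
  {"x":1.5,"y":-3.7,"z":0,"rx":0,"ry":0,"rz":0},
  {"x":1.5,"y":-3.7,"z":0,"rx":0,"ry":0,"rz":0},
  {"x":1.5,"y":-3.7,"z":0,"rx":0,"ry":0,"rz":0},
  {"x":1.5,"y":-3.7,"z":0,"rx":0,"ry":0,"rz":0},
  {"x":1.5,"y":-3.7,"z":0,"rx":0,"ry":0,"rz":0},
  {"x":1.5,"y":-3.7,"z":0,"rx":0,"ry":0,"rz":0},
  {"x":1.5,"y":-3.7,"z":0,"rx":0,"ry":0,"rz":0},
  {"x":1.5,"y":-3.7,"z":0,"rx":0,"ry":0,"rz":0},
  {"x":1.5,"y":-3.7,"z":0,"rx":0,"ry":0,"rz":0},
  {"x":1.0,"y":-3.4,"z":0,"rx":0,"ry":0,"rz":0},
  {"x":0,"y":0,"z":0,"rx":0,"ry":0,"rz":0},
  {"x":0,"y":0,"z":0,"rx":0,"ry":0,"rz":0},
], claw=9.12)

```text
time: 1.87
tcp_pos: [439.5, -8.8, 234.4]
tcp_rot: [0.0, 1.0, 0.002, -0.0]
contact_force: [0.1, 0.1, -0.0]
grip_width: 91.4
```

Run:
```python
from h import *
f=snap("wrist","w2.png",(80,0,560,360),800/480)
print(arm.read_state()["tcp_pos"],proj(f,(619,136,20)),proj(f,(563,-70,20)),proj(f,(490,-70,20)))
```

```text
[439.19625946 -10.00627804 234.50175315] (np.float64(171.83181633911138), np.float64(37.16931317490213)) (np.float64(372.05931852812813), np.float64(96.85501910087956)) (np.float64(369.23489054044995), np.float64(167.4660995772216))
```

View pics/w2.png

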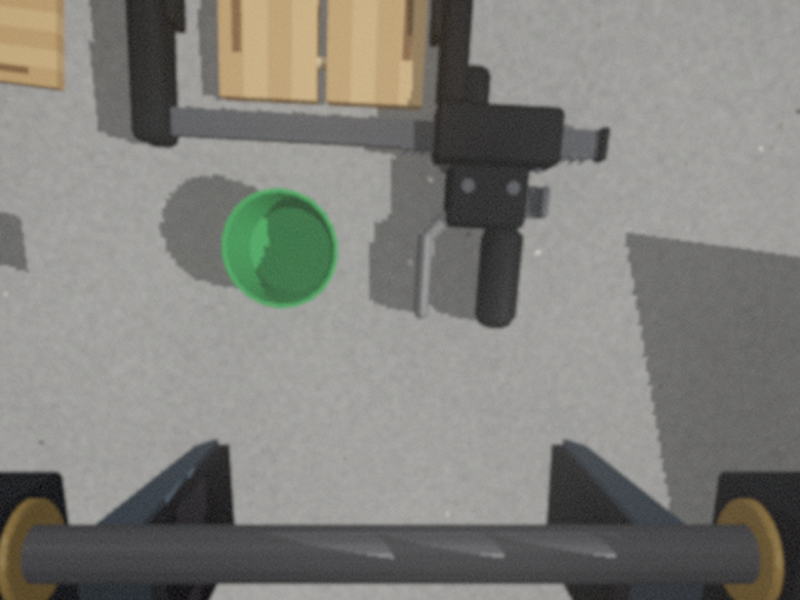

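The wrist view shows, in crop pixels, the grip at (498,280), the trigger plate at (423,275), the tab at (538,202), the neck at (486,195) and the bar from (172,122) to (605,143). The lid is at (320,50) and the snack cup at (280,247).

Run:
```python
from h import *
a=dict(np.load("pics/w2.png.npz"))
s=1/(800/480)
for n,p,z in [("grip back",(517,285),17),("trig front",(416,285),17),("grip end",(496,327),17),("tab out",(549,202),17),("neckfront",(446,200),30),("neck front low",(446,200),17),("barL",(180,122),17),("barR",(590,143),17),("nearpad",(430,90),15),("farpad",(180,80),15),("lidR",(425,104),14),("gapR",(327,103),14),("gapL",(318,101),14),("lidL",(219,97),14),("cup",(280,247),48)]:
    print(n,onz(a,p[0]*s+80,p[1]*s,z).round(1))
```

```text
grip back [486.1 -93.9  17. ]
trig front [485.8 -26.5  17. ]
grip end [458.  -81.2  17. ]
tab out [ 538.9 -111.8   17. ]
neckfront [539. -44.  30.]
neck front low [539.9 -45.1  17. ]
barL [585.8 123.2  17. ]
barR [ 574.6 -135.3   17. ]
nearpad [605.2 -33.5  15. ]
farpad [610.2 121.9  15. ]
lidR [597.4 -30.6  14. ]
gapR [597.7  30.9  14. ]
gapL [598.8  36.6  14. ]
lidL [600.9  98.5  14. ]
cup [510.   58.2  48. ]
```

move_arm([
  {"x":0,"y":2.4,"z":2.8,"rx":0,"ry":0,"rz":0.047},
  {"x":0,"y":2.4,"z":2.8,"rx":0,"ry":0,"rz":0},
  {"x":0,"y":0,"z":2.8,"rx":0,"ry":0,"rz":0},
  {"x":0,"y":0,"z":0,"rx":0,"ry":0,"rz":0},
  {"x":0,"y":0,"z":0,"rx":0,"ry":0,"rz":0},
])

```text
time: 2.33
tcp_pos: [437.0, -59.3, 150.3]
tcp_rot: [-0.0, 1.0, -0.025, -0.001]
contact_force: [1.3, 0.3, 1.4]
grip_width: 91.0
```

Run:
```python
from h import *
f=snap("wrist","w3.png",(160,0,480,240),2.5)
print(arm.read_state()["tcp_pos"],arm.read_state()["tcp_rot"])
```

```text
[438.60253375 -59.05163276 151.69260778] [ 9.59225363e-05  9.99698712e-01 -2.45407368e-02  4.76908332e-04]
```

View pics/w3.png

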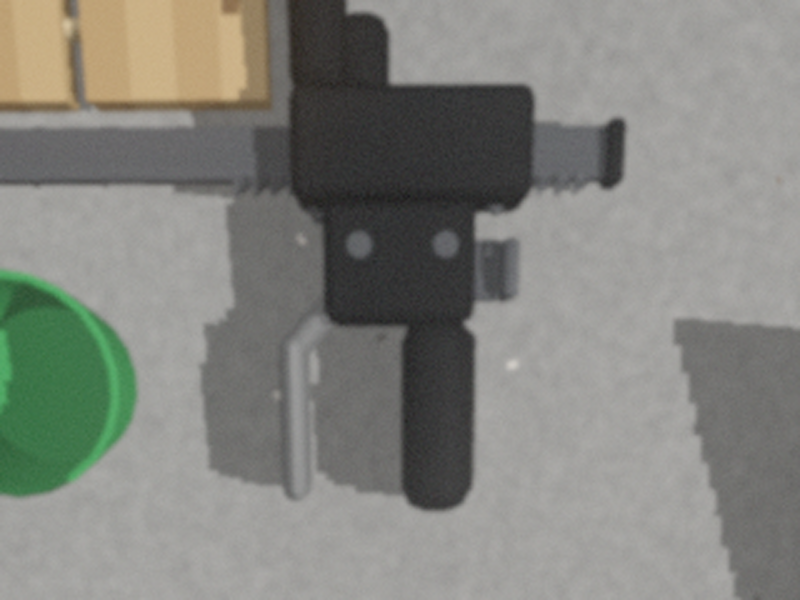

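The clamp is now square in the picture. In crop pixels, the trigger front is at (285,420), the grip back at (473,420), the grip end at (437,508), the tab's outer face at (518,270) and the neck front at (325,260).

Run:
```python
from h import *
a=dict(np.load("pics/w2.png.npz"));b=dict(np.load("pics/w3.png.npz"))
A=lambda p:(p[0]*.6+80,p[1]*.6); B=lambda p:(p[0]/2.5+160,p[1]/2.5)
for n,p,q in [("grip end",(496,327),(437,508)),("trig end",(423,317),(299,498)),("tab corner",(549,216),(518,298)),("screw",(468,186),(359,244)),("barend",(605,128),(622,120))]:
    X,e=tri(a,A(p),b,B(q)); print(n,X.round(1),e.round(1))
for n,q,z in [("grip back",(473,420),17),("trig front",(285,420),17),("tab",(518,270),17),("neckfront",(325,260),17),("neckfront",(325,260),32),("barmid",(150,155),17),("barmid",(575,155),17),("griproot",(437,330),17)]:
    print(n,onz(b,*B(q),z).round(1))
```

```text
grip end [459.6 -79.1  29.3] 0.2
trig end [465.9 -30.8  29.9] 0.2
tab corner [ 528.9 -107.9   35.1] 1.1
screw [546.9 -56.7  37.2] 0.5
barend [ 585.7 -147.7    6.2] 1.0
grip back [488.8 -93.6  17. ]
trig front [492.2 -26.6  17. ]
tab [ 538.6 -110.4   17. ]
neckfront [545.1 -44.4  17. ]
neckfront [543.5 -45.2  32. ]
barmid [580.9  11.7  17. ]
barmid [ 573.9 -129.9   17. ]
griproot [520.2 -81.9  17. ]
```

move_arm([
  {"x":2.85,"y":-0.1,"z":1,"rx":0,"ry":0,"rz":0},
  {"x":2.85,"y":-0.05,"z":1,"rx":0,"ry":0,"rz":0},
  {"x":0,"y":0,"z":3,"rx":0,"ry":0,"rz":0},
  {"x":0,"y":0,"z":3,"rx":0,"ry":0,"rz":0},
  {"x":0,"y":0,"z":3,"rx":0,"ry":0,"rz":0},
  {"x":0,"y":0,"z":2,"rx":0,"ry":0,"rz":0},
  {"x":0,"y":0,"z":1.4,"rx":0,"ry":0,"rz":0},
  {"x":0,"y":0,"z":0,"rx":0,"ry":0,"rz":0},
  {"x":0,"y":0,"z":0,"rx":0,"ry":0,"rz":0},
  {"x":0,"y":0,"z":0,"rx":0,"ry":0,"rz":0},
])

```text
time: 3.22
tcp_pos: [497.4, -59.6, 8.7]
tcp_rot: [0.0, 1.0, -0.024, 0.002]
contact_force: [0.8, -0.2, 1.2]
grip_width: 91.4
```

move_arm([
  {"x":0,"y":0,"z":0,"rx":0,"ry":0,"rz":0},
  {"x":0,"y":0,"z":0,"rx":0,"ry":0,"rz":0},
  {"x":0,"y":0,"z":0,"rx":0,"ry":0,"rz":0},
  {"x":0,"y":0,"z":0,"rx":0,"ry":0,"rz":0},
  {"x":0,"y":0,"z":0,"rx":0,"ry":0,"rz":0},
  {"x":0,"y":0,"z":0,"rx":0,"ry":0,"rz":0},
], claw=5.5)

```text
time: 3.72
tcp_pos: [495.4, -59.3, 6.9]
tcp_rot: [0.0, 1.0, -0.024, 0.0]
contact_force: [0.5, -0.2, 0.6]
grip_width: 55.7
```

move_arm([
  {"x":0,"y":0,"z":0,"rx":0,"ry":0,"rz":0},
  {"x":0,"y":0,"z":0,"rx":0,"ry":0,"rz":0},
  {"x":0,"y":0,"z":0,"rx":0,"ry":0,"rz":0},
  {"x":0,"y":0,"z":0,"rx":0,"ry":0,"rz":0},
  {"x":0,"y":0,"z":0,"rx":0,"ry":0,"rz":0},
], claw=3.4)

```text
time: 4.13
tcp_pos: [495.3, -59.3, 6.7]
tcp_rot: [0.0, 1.0, -0.024, -0.0]
contact_force: [0.2, 0.2, 0.6]
grip_width: 34.2
```

Run:
```python
from h import *
f=snap("wrist","w4.png",(80,0,560,360),800/480)
s=arm.read_state();print(s["grip_width"],s["tcp_pos"])
```

```text
33.66784888544002 [495.32856789 -59.3012771    6.71616136]
```

View pics/w4.png

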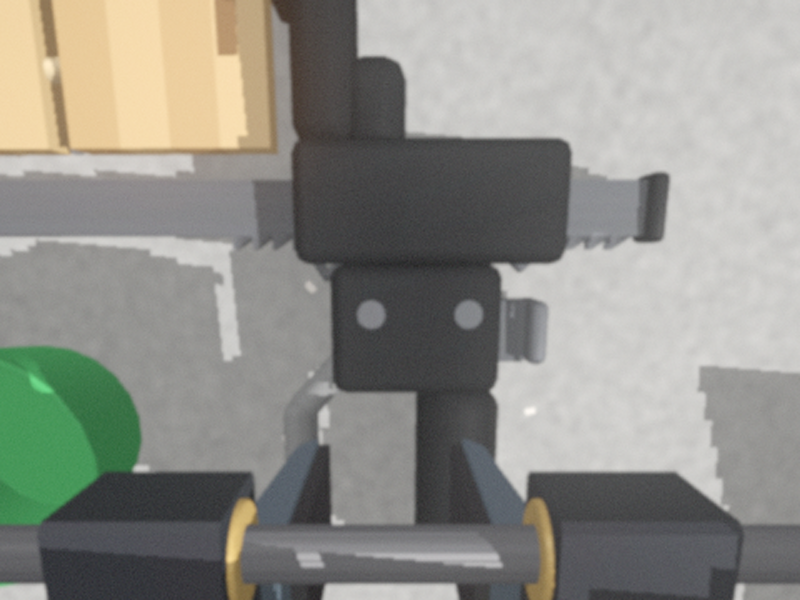

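The fingers are at about 34 mm, around the grip and trigger. The bar end is at (668,175) and the guide's right edge at (570,200). I'll work out how far the bar moved.

Run:
```python
from h import *
b=dict(np.load("pics/w3.png.npz"));c=dict(np.load("pics/w4.png.npz"))
A=lambda p:(p[0]*.6+80,p[1]*.6); B=lambda p:(p[0]/2.5+160,p[1]/2.5)
for n,q,p,z in [("barend top",(624,122),(668,175),20),("guideR",(533,110),(570,165),34),("neckR",(474,270),(500,300),37),("screw",(359,244),(371,314),37),("tab",(518,270),(546,330),25),("trig knee",(289,345),(287,410),28),("lidR",(270,105),(275,150),14),("gapR",(82,105),(62,150),14),("barfirst tooth",(232,185),(232,242),12)]:
    print(n,z,onz(b,*B(q),z).round(1),onz(c,*A(p),z).round(1))
```

```text
barend top 20 [ 582.4 -145.4   20. ] [ 582.7 -145.8   20. ]
guideR 34 [ 584.2 -113.4   34. ] [ 585.3 -113.    34. ]
neckR 37 [537.5 -93.4  37. ] [550.  -93.2  37. ]
screw 37 [547.2 -56.7  37. ] [547.8 -56.6  37. ]
tab 25 [ 537.9 -109.3   25. ] [ 539.2 -109.3   25. ]
trig knee 28 [517.5 -31.   28. ] [518.6 -28.6  28. ]
lidR 14 [594.7 -29.2  14. ] [595.9 -29.6  14. ]
gapR 14 [597.9  33.3  14. ] [598.9  34.5  14. ]
barfirst tooth 12 [571.2 -14.   12. ] [569.9 -13.2  12. ]
```

The bar, trigger and clamp all read as unmoved, although the fingers report 34 mm. That doesn't add up, so I'll look from the fixed cameras.

Run:
```python
from h import *
a=snap("scene","s2.png");b=snap("side","d2.png");c=snap("wrist","w5.png")
A=cv2.resize(a["color"][180:280,250:400],(400,267),interpolation=2)
B=cv2.resize(b["color"][180:310,210:360],(400,347),interpolation=2)[:300]
C=cv2.resize(c["color"][:300,80:560],(400,250))
im=np.zeros((600,800,3),np.uint8); im[:267,:400]=A; im[:300,400:]=B; im[300:550,:400]=C
old=np.load("pics/w4.png.npz")["color"]; print(np.abs(old.astype(int)-c["color"]).mean())
im[300:600,400:]=cv2.resize(np.load("pics/d1.png.npz")["color"][180:310,210:360],(400,347),interpolation=2)[:300]
cv2.imwrite("pics/m1.png",im)
s=arm.read_state();print({k:np.round(v,3) for k,v in s.items()})
```

```text
2.0427821180555554
{'time': np.float64(4.333), 'joint_pos': array([-0.142,  0.377,  1.967, -0.   ,  0.798,  1.476]), 'joint_velocities': array([ 0.   , -0.001, -0.001, -0.001, -0.001, -0.   ]), 'joint_efforts': array([-1.0000e-03, -3.7960e+01, -1.6883e+01,  3.1000e-02, -7.3000e-02,
        0.0000e+00]), 'tcp_pos': array([495.344, -59.296,   6.731]), 'tcp_rot': array([ 0.   ,  1.   , -0.024,  0.   ]), 'contact_force': array([-0.52 , -0.125,  0.4  ]), 'torque': array([ 0.135, -0.004, -0.081]), 'grip_width': np.float64(33.874)}
```

View pics/m1.png

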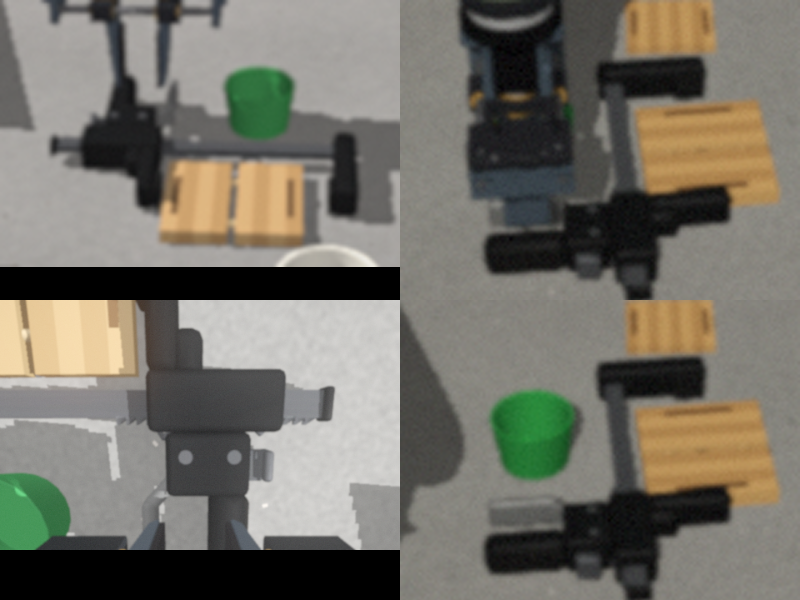

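Run:
```python
from h import *
a=dict(np.load("pics/s2.png.npz"));b=dict(np.load("pics/d2.png.npz"))
for y in(-42,-59,-76):
  for z in (7,40): print(y,z,np.round(proj(a,(495,y,z)),1),"crop",np.round([(proj(a,(495,y,z))[0]-250)*400/150,(proj(a,(495,y,z))[1]-180)*2.67]),"side crop",np.round([(proj(b,(495,y,z))[0]-210)*2.667+400,(proj(b,(495,y,z))[1]-180)*2.667]))
# tri of finger tips in scene/side
print(tri(a,(250+163*.375,180+86*.375),b,(210+(530-400)*.375,180+222*.375)))
print(tri(a,(250+118*.375,180+86*.375),b,(210+(530-400)*.375,180+222*.375)))
```

```text
-42 7 [309.4 220.9] crop [158. 109.] side crop [528. 230.]
-42 40 [309.  210.5] crop [157.  81.] side crop [525. 199.]
-59 7 [303.2 220.9] crop [142. 109.] side crop [529. 244.]
-59 40 [302.7 210.5] crop [141.  81.] side crop [527. 213.]
-76 7 [297.  220.9] crop [125. 109.] side crop [531. 258.]
-76 40 [296.4 210.5] crop [124.  81.] side crop [529. 227.]
(array([493.48148566, -41.84401668,  25.54679845]), np.float64(17.098874931535953))
(array([498.76363534, -78.65915722,  41.31383858]), np.float64(9.92627244257405))
```

In both fixed views the fingertips hang about 35–40 mm up, just above the grip, although the reported TCP height is 7 mm. The wrist view agrees: the tips appear about 40 mm behind the TCP. So the fingers closed on air. I'll reopen them and go down by feel.

move_arm([
  {"x":0,"y":0,"z":0,"rx":0,"ry":0,"rz":0},
  {"x":0,"y":0,"z":0,"rx":0,"ry":0,"rz":0},
  {"x":0,"y":0,"z":0,"rx":0,"ry":0,"rz":0},
  {"x":0,"y":0,"z":0,"rx":0,"ry":0,"rz":0},
  {"x":0,"y":0,"z":0,"rx":0,"ry":0,"rz":0},
  {"x":0,"y":0,"z":0,"rx":0,"ry":0,"rz":0},
  {"x":0,"y":0,"z":0,"rx":0,"ry":0,"rz":0},
  {"x":0,"y":0,"z":0.5,"rx":0,"ry":0,"rz":0},
  {"x":0,"y":0,"z":0.5,"rx":0,"ry":0,"rz":0},
  {"x":0,"y":0,"z":0,"rx":0,"ry":0,"rz":0},
], claw=9.12)

```text
time: 5.17
tcp_pos: [494.3, -59.2, -4.4]
tcp_rot: [-0.0, 1.0, -0.024, -0.001]
contact_force: [0.4, 0.1, -0.5]
grip_width: 91.4
```

Run:
```python
from h import *
a=snap("scene","s3.png");b=snap("side","d3.png");c=snap("wrist","w6.png")
print(arm.read_state()["tcp_pos"],arm.read_state()["contact_force"])
im=np.zeros((600,800,3),np.uint8)
im[:300,:400]=cv2.resize(a["color"][180:240,270:350],(400,300),interpolation=2)
im[:300,400:]=cv2.resize(b["color"][230:290,230:310],(400,300),interpolation=2)
im[300:,:]=cv2.resize(c["color"][180:420,:],(800,300))
cv2.imwrite("pics/m2.png",im)
```

```text
[495.20052354 -59.30397869  -3.5118143 ] [-0.06880074 -0.78138698 -0.02558656]
```

View pics/m2.png

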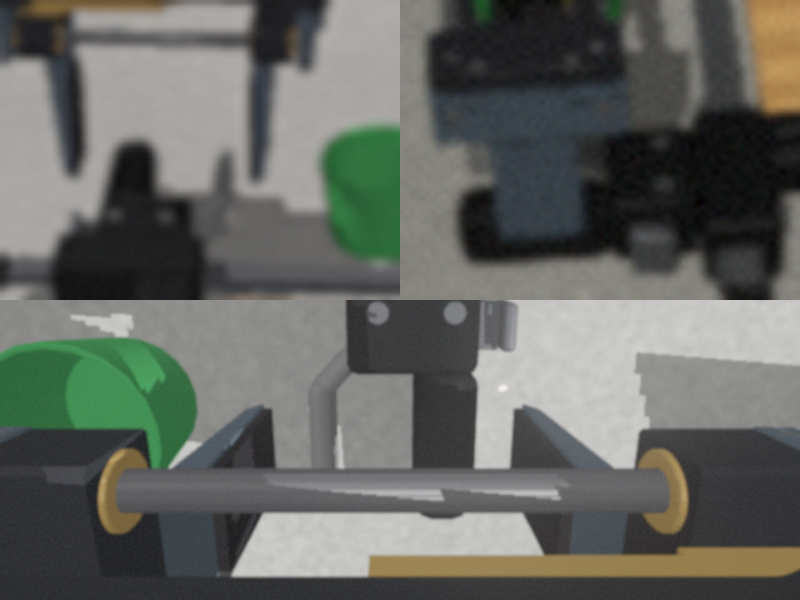

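The fingers now straddle the grip and trigger. In the scene view the tips are at about (321.6,216) and (285,215), and the side view shows the tip at about (258,277.6). TCP z is −3.5 with no contact force, so the true tips are well above the reported TCP.

Run:
```python
from h import *
a=dict(np.load("pics/s3.png.npz"));b=dict(np.load("pics/d3.png.npz"));c=dict(np.load("pics/w6.png.npz"))
print(tri(a,(285,215.2),b,(258,277.8)))
# wrist tip front corners (inner): crop->px
W=lambda p:(p[0]*.8,180+p[1]*.8)
l=W((270,108));r=W((515,108))
print(tri(a,(321.6,216),c,l),tri(a,(285,215.2),c,r))
```

```text
(array([ 493.27601839, -105.93234503,   27.18306467]), np.float64(6.6443987848262465))
(array([511.41136988, -10.00422344,  31.29228889]), np.float64(5.061359001738152)) (array([ 508.51824313, -106.69311572,   33.38307302]), np.float64(1.0969065350268041))
```

move_arm([
  {"x":0,"y":0,"z":0.5,"rx":0,"ry":0,"rz":0},
  {"x":0,"y":0,"z":0.5,"rx":0,"ry":0,"rz":0},
  {"x":0,"y":0,"z":0.3,"rx":0,"ry":0,"rz":0},
  {"x":0,"y":0,"z":0,"rx":0,"ry":0,"rz":0},
])

```text
time: 5.65
tcp_pos: [494.5, -59.2, -17.2]
tcp_rot: [-0.0, 1.0, -0.024, -0.001]
contact_force: [-0.9, -0.3, 0.0]
grip_width: 91.0
```

move_arm([
  {"x":0,"y":0,"z":0.2,"rx":0,"ry":0,"rz":0},
  {"x":0,"y":0,"z":0.2,"rx":0,"ry":0,"rz":0},
  {"x":0,"y":0,"z":0,"rx":0,"ry":0,"rz":0},
])

```text
time: 5.9
tcp_pos: [495.1, -59.3, -20.6]
tcp_rot: [0.0, 1.0, -0.024, -0.0]
contact_force: [0.3, -0.2, -0.5]
grip_width: 91.3
```

move_arm([
  {"x":0,"y":0,"z":0.2,"rx":0,"ry":0,"rz":0},
  {"x":0,"y":0,"z":0.1,"rx":0,"ry":0,"rz":0},
  {"x":0,"y":0,"z":0,"rx":0,"ry":0,"rz":0},
])

```text
time: 6.15
tcp_pos: [495.2, -59.3, -23.5]
tcp_rot: [0.0, 1.0, -0.024, -0.0]
contact_force: [0.0, -0.2, -0.0]
grip_width: 91.3
```

move_arm([
  {"x":0,"y":0,"z":0,"rx":0,"ry":0,"rz":0},
  {"x":0,"y":0,"z":0,"rx":0,"ry":0,"rz":0},
  {"x":0,"y":0,"z":0,"rx":0,"ry":0,"rz":0},
  {"x":0,"y":0,"z":0,"rx":0,"ry":0,"rz":0},
  {"x":0,"y":0,"z":0,"rx":0,"ry":0,"rz":0},
  {"x":0,"y":0,"z":0,"rx":0,"ry":0,"rz":0},
], claw=5.5)

```text
time: 6.65
tcp_pos: [494.5, -59.8, -23.2]
tcp_rot: [0.001, 1.0, -0.023, -0.001]
contact_force: [-2.3, -3.9, 3.0]
grip_width: 56.1
```

move_arm([
  {"x":0,"y":0,"z":0,"rx":0,"ry":0,"rz":0},
  {"x":0,"y":0,"z":0,"rx":0,"ry":0,"rz":0},
  {"x":0,"y":0,"z":0,"rx":0,"ry":0,"rz":0},
  {"x":0,"y":0,"z":0,"rx":0,"ry":0,"rz":0},
  {"x":0,"y":0,"z":0,"rx":0,"ry":0,"rz":0},
  {"x":0,"y":0,"z":0,"rx":0,"ry":0,"rz":0},
], claw=3.4)

```text
time: 7.15
tcp_pos: [494.9, -59.5, -23.2]
tcp_rot: [0.0, 1.0, -0.024, -0.0]
contact_force: [-4.0, -3.2, 3.8]
grip_width: 35.0
```

Run:
```python
from h import *
c=snap("wrist","w7.png");a=snap("scene","s4.png")
s=arm.read_state();print(s["grip_width"],s["tcp_pos"],s["contact_force"])
im=np.zeros((600,800,3),np.uint8)
im[:,:]=cv2.resize(c["color"][0:360,80:560],(800,600),interpolation=2)
im[400:,:267]=cv2.resize(a["color"][180:240,270:350],(267,200),interpolation=2)
cv2.imwrite("pics/m3.png",im)
```

```text
34.67333546714369 [494.87868402 -59.48910744 -23.2253401 ] [-3.49896076 -3.85024668  3.99668924]
```

View pics/m3.png

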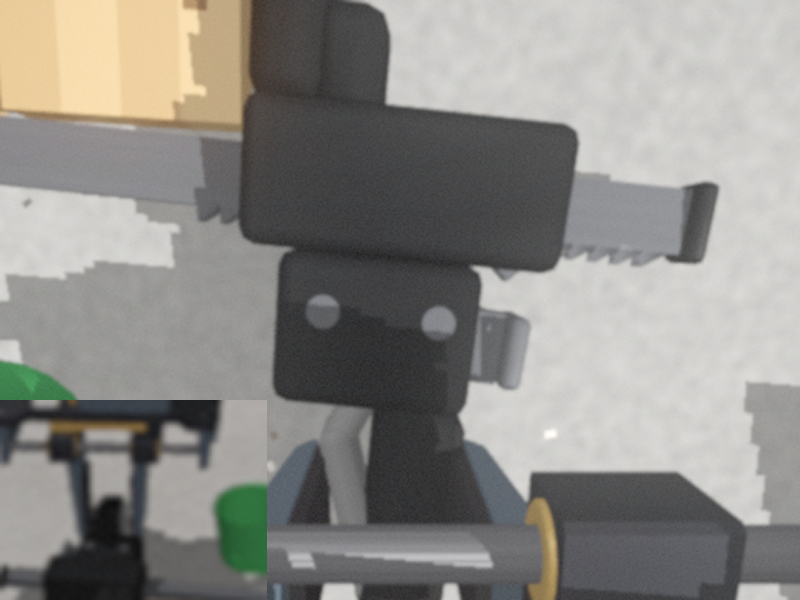

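The squeeze now acts. The bar end has moved from about (668,175) to (716,185) relative to the guide, roughly one notch. The clamp shuffled +y and turned about 4° with the lid. From now on I'll keep the grip-side finger still while opening and closing, and match the yaw.

move_arm([
  {"x":0,"y":-0.15,"z":0,"rx":0,"ry":0,"rz":0},
  {"x":0,"y":-0.2,"z":0,"rx":0,"ry":0,"rz":0},
  {"x":0,"y":-0.2,"z":0,"rx":0,"ry":0,"rz":0.035},
  {"x":0,"y":-0.25,"z":0,"rx":0,"ry":0,"rz":0.035},
  {"x":0,"y":-0.25,"z":0,"rx":0,"ry":0,"rz":0},
  {"x":0,"y":-0.25,"z":0,"rx":0,"ry":0,"rz":0},
  {"x":0,"y":-0.2,"z":0,"rx":0,"ry":0,"rz":0},
  {"x":0,"y":0,"z":0,"rx":0,"ry":0,"rz":0},
  {"x":0,"y":0,"z":0,"rx":0,"ry":0,"rz":0},
], claw=8.4)

```text
time: 8.0
tcp_pos: [496.6, -44.3, -23.3]
tcp_rot: [0.0, 0.998, -0.058, 0.0]
contact_force: [-0.2, 0.5, 0.6]
grip_width: 84.1
```

Run:
```python
from h import *
c=snap("wrist","w8.png",(80,0,560,360),800/480)
s=arm.read_state();print(s["grip_width"],s["tcp_pos"],s["contact_force"])
```

```text
84.13450335772872 [496.59787942 -44.41302219 -23.28142355] [-0.79744366  0.40852582 -0.32542622]
```

View pics/w8.png

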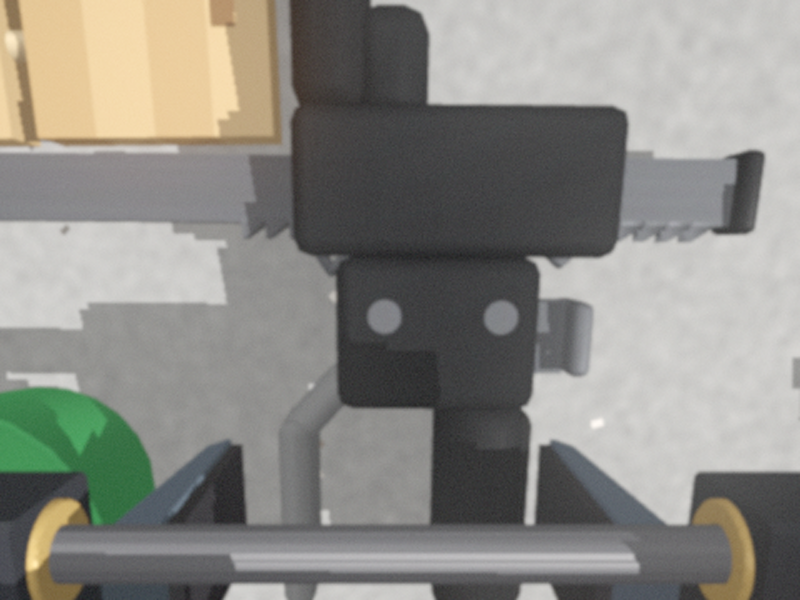

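The fingers are square on the clamp and centred, with the trigger fully out. The bar end is at (763,160) and the guide edge at (626,130), so there is daylight ahead. Next are the repeat strokes, with TCP y following the grip.

move_arm([
  {"x":0,"y":0,"z":0,"rx":0,"ry":0,"rz":0},
  {"x":0,"y":0,"z":0,"rx":0,"ry":0,"rz":0},
  {"x":0,"y":0.2,"z":0,"rx":0,"ry":0,"rz":0},
  {"x":0,"y":0.35,"z":0,"rx":0,"ry":0,"rz":0},
  {"x":0,"y":0.35,"z":0,"rx":0,"ry":0,"rz":0},
  {"x":0,"y":0.35,"z":0,"rx":0,"ry":0,"rz":0},
  {"x":0,"y":0.35,"z":0,"rx":0,"ry":0,"rz":0},
  {"x":0,"y":0,"z":0,"rx":0,"ry":0,"rz":0},
  {"x":0,"y":0,"z":0,"rx":0,"ry":0,"rz":0},
  {"x":0,"y":0,"z":0,"rx":0,"ry":0,"rz":0},
], claw=3.3)

```text
time: 8.88
tcp_pos: [494.0, -60.8, -23.4]
tcp_rot: [0.0, 0.998, -0.059, -0.001]
contact_force: [-3.3, -2.1, 1.4]
grip_width: 33.8
```

move_arm([
  {"x":0,"y":-0.15,"z":0,"rx":0,"ry":0,"rz":0},
  {"x":0,"y":-0.2,"z":0,"rx":0,"ry":0,"rz":0},
  {"x":0,"y":-0.2,"z":0,"rx":0,"ry":0,"rz":0},
  {"x":0,"y":-0.25,"z":0,"rx":0,"ry":0,"rz":0},
  {"x":0,"y":-0.25,"z":0,"rx":0,"ry":0,"rz":0},
  {"x":0,"y":-0.25,"z":0,"rx":0,"ry":0,"rz":0},
  {"x":0,"y":-0.3,"z":0,"rx":0,"ry":0,"rz":0},
  {"x":0,"y":0,"z":0,"rx":0,"ry":0,"rz":0},
  {"x":0,"y":0,"z":0,"rx":0,"ry":0,"rz":0},
], claw=8.4)

```text
time: 9.63
tcp_pos: [496.8, -44.2, -23.1]
tcp_rot: [0.0, 0.998, -0.058, 0.0]
contact_force: [-0.2, -1.1, -0.6]
grip_width: 84.0
```

```bash
cat > tr.py <<'E'
from h import *
import sys
# track patches of w8 in the newest wrist frame -> world shift along clamp y
ref=np.load("pics/w8.png.npz"); g0=cv2.cvtColor(ref["color"],6)
P={"barend":((500,85,545,145),20),"guide":((415,60,470,150),34),"neck":((300,165,350,205),37),"tab":((400,175,440,230),25),"lid":((215,0,252,92),14)}
def track(fn):
    f=snap("wrist",fn); g=cv2.cvtColor(f["color"],6)
    for n,((x0,y0,x1,y1),z) in P.items():
        r=cv2.matchTemplate(g,g0[y0:y1,x0:x1],cv2.TM_CCOEFF_NORMED); _,m,_,l=cv2.minMaxLoc(r)
        a=onz(ref,x0,y0,z);b=onz(f,*l,z); print(n,round(m,2),"d=",(b-a)[:2].round(1),"px",l[0]-x0,l[1]-y0)
    s=arm.read_state();print(s["time"],s["grip_width"],s["tcp_pos"].round(1) if hasattr(s["tcp_pos"],"round") else s["tcp_pos"])
if __name__=="__main__": track(sys.argv[1])
E
python3 tr.py w9.png
```

```text
barend 0.98 d= [ 1.9 -7.8] px 19 -7
guide 0.98 d= [ 2.7 -2. ] px 5 -8
neck 0.99 d= [ 2.9 -1.8] px 4 -8
tab 0.98 d= [ 2.8 -1.8] px 4 -7
lid 0.81 d= [0.3 0.6] px -1 0
9.6833 83.88456552888518 [496.7 -44.3 -23.1]
```

Tracking shows the bar drew in 5.8 mm, one notch, and the lid stayed put. I'll carry on.

move_arm([
  {"x":0.25,"y":0.1,"z":0,"rx":0,"ry":0,"rz":0},
  {"x":0,"y":0,"z":0,"rx":0,"ry":0,"rz":0},
  {"x":0,"y":0.2,"z":0,"rx":0,"ry":0,"rz":0},
  {"x":0,"y":0.35,"z":0,"rx":0,"ry":0,"rz":0},
  {"x":0,"y":0.35,"z":0,"rx":0,"ry":0,"rz":0},
  {"x":0,"y":0.35,"z":0,"rx":0,"ry":0,"rz":0},
  {"x":0,"y":0.35,"z":0,"rx":0,"ry":0,"rz":0},
  {"x":0,"y":0,"z":0,"rx":0,"ry":0,"rz":0},
  {"x":0,"y":0,"z":0,"rx":0,"ry":0,"rz":0},
  {"x":0,"y":0,"z":0,"rx":0,"ry":0,"rz":0},
], claw=3.3)

```text
time: 10.52
tcp_pos: [496.0, -62.4, -23.4]
tcp_rot: [0.001, 0.998, -0.058, -0.001]
contact_force: [-6.0, -2.5, 3.6]
grip_width: 34.4
```

move_arm([
  {"x":0,"y":-0.15,"z":0,"rx":0,"ry":0,"rz":0},
  {"x":0,"y":-0.2,"z":0,"rx":0,"ry":0,"rz":0},
  {"x":0,"y":-0.2,"z":0,"rx":0,"ry":0,"rz":0},
  {"x":0,"y":-0.25,"z":0,"rx":0,"ry":0,"rz":0},
  {"x":0,"y":-0.25,"z":0,"rx":0,"ry":0,"rz":0},
  {"x":0,"y":-0.25,"z":0,"rx":0,"ry":0,"rz":0},
  {"x":0,"y":-0.3,"z":0,"rx":0,"ry":0,"rz":0},
  {"x":0,"y":0,"z":0,"rx":0,"ry":0,"rz":0},
  {"x":0,"y":0,"z":0,"rx":0,"ry":0,"rz":0},
], claw=8.4)

```text
time: 11.27
tcp_pos: [499.2, -45.6, -23.2]
tcp_rot: [0.0, 0.998, -0.058, 0.0]
contact_force: [-0.4, 0.2, -0.3]
grip_width: 83.9
```

```bash
python3 tr.py w10.png
```

```text
barend 0.99 d= [  4.1 -14.8] px 33 -8
guide 0.98 d= [ 5.4 -2.9] px 4 -9
neck 0.99 d= [ 5.4 -2.8] px 3 -8
tab 0.99 d= [ 5.2 -3.1] px 4 -7
lid 0.8 d= [1.7 0.6] px -4 3
11.3167 83.79865974401616 [499.1 -45.7 -23.2]
```

move_arm([
  {"x":0.25,"y":0,"z":0,"rx":0,"ry":0,"rz":0},
  {"x":0,"y":0,"z":0,"rx":0,"ry":0,"rz":0},
  {"x":0,"y":0.2,"z":0,"rx":0,"ry":0,"rz":0},
  {"x":0,"y":0.35,"z":0,"rx":0,"ry":0,"rz":0},
  {"x":0,"y":0.35,"z":0,"rx":0,"ry":0,"rz":0},
  {"x":0,"y":0.35,"z":0,"rx":0,"ry":0,"rz":0},
  {"x":0,"y":0.35,"z":0,"rx":0,"ry":0,"rz":0},
  {"x":0,"y":0,"z":0,"rx":0,"ry":0,"rz":0},
  {"x":0,"y":0,"z":0,"rx":0,"ry":0,"rz":0},
  {"x":0,"y":0,"z":0,"rx":0,"ry":0,"rz":0},
], claw=3.3)

```text
time: 12.15
tcp_pos: [498.4, -62.8, -23.5]
tcp_rot: [0.001, 0.998, -0.058, -0.001]
contact_force: [-4.5, -3.9, 4.5]
grip_width: 33.8
```

move_arm([
  {"x":0,"y":-0.15,"z":0,"rx":0,"ry":0,"rz":0},
  {"x":0,"y":-0.2,"z":0,"rx":0,"ry":0,"rz":0},
  {"x":0,"y":-0.2,"z":0,"rx":0,"ry":0,"rz":0},
  {"x":0,"y":-0.25,"z":0,"rx":0,"ry":0,"rz":0},
  {"x":0,"y":-0.25,"z":0,"rx":0,"ry":0,"rz":0},
  {"x":0,"y":-0.25,"z":0,"rx":0,"ry":0,"rz":0},
  {"x":0,"y":-0.3,"z":0,"rx":0,"ry":0,"rz":0},
  {"x":0,"y":0,"z":0,"rx":0,"ry":0,"rz":0},
  {"x":0,"y":0,"z":0,"rx":0,"ry":0,"rz":0},
], claw=8.4)

```text
time: 12.9
tcp_pos: [501.7, -45.9, -23.2]
tcp_rot: [0.0, 0.998, -0.058, 0.0]
contact_force: [-0.5, -0.6, -0.0]
grip_width: 83.9
```

```bash
python3 tr.py w11.png
python3 - <<'E'
from h import *
# far-jaw and lid in scene: pad gap along y, coarse colour segmentation
f=snap("scene","s5.png"); hsv=cv2.cvtColor(f["color"],cv2.COLOR_BGR2HSV)
m=cv2.inRange(hsv,(8,70,120),(28,255,255)); n,l,st,c=cv2.connectedComponentsWithStats(m)
for i in range(1,n):
    if st[i,4]>100 and 280<c[i][0]<400 and 220<c[i][1]<285: print("wood",st[i])
g=cv2.cvtColor(f["color"],6); print(g[255,300:400].tolist())
E
```

```text
barend 0.97 d= [  5.5 -20.8] px 47 -7
guide 0.98 d= [ 7.6 -3.2] px 4 -8
neck 0.98 d= [ 7.5 -3. ] px 3 -7
tab 0.98 d= [ 7.3 -3.4] px 4 -6
lid 0.84 d= [ 3.5 -2.5] px 3 4
12.95 83.93119734580006 [501.6 -46.  -23.2]
wood [ 305  241   59   35 1618]
[31, 20, 20, 21, 21, 20, 21, 41, 74, 101, 112, 104, 87, 77, 103, 142, 165, 171, 172, 171, 174, 181, 187, 188, 189, 189, 186, 180, 173, 170, 170, 171, 165, 145, 118, 119, 153, 181, 188, 190, 189, 187, 184, 175, 171, 170, 170, 170, 175, 183, 188, 188, 189, 190, 182, 156, 123, 119, 147, 167, 164, 131, 82, 40, 30, 31, 35, 32, 32, 33, 32, 27, 36, 64, 88, 100, 102, 101, 100, 100, 100, 101, 102, 101, 102, 104, 114, 142, 164, 170, 170, 169, 168, 168, 168, 169, 169, 168, 168, 167]
```

move_arm([
  {"x":0.2,"y":0,"z":0,"rx":0,"ry":0,"rz":0},
  {"x":0,"y":0,"z":0,"rx":0,"ry":0,"rz":0},
  {"x":0,"y":0.2,"z":0,"rx":0,"ry":0,"rz":0},
  {"x":0,"y":0.35,"z":0,"rx":0,"ry":0,"rz":0},
  {"x":0,"y":0.35,"z":0,"rx":0,"ry":0,"rz":0},
  {"x":0,"y":0.35,"z":0,"rx":0,"ry":0,"rz":0},
  {"x":0,"y":0.35,"z":0,"rx":0,"ry":0,"rz":0},
  {"x":0,"y":0,"z":0,"rx":0,"ry":0,"rz":0},
  {"x":0,"y":0,"z":0,"rx":0,"ry":0,"rz":0},
  {"x":0,"y":0,"z":0,"rx":0,"ry":0,"rz":0},
], claw=3.3)

```text
time: 13.83
tcp_pos: [500.2, -62.8, -23.4]
tcp_rot: [0.001, 0.998, -0.058, -0.001]
contact_force: [-5.0, -2.5, 3.7]
grip_width: 34.2
```

move_arm([
  {"x":0,"y":-0.15,"z":0,"rx":0,"ry":0,"rz":0},
  {"x":0,"y":-0.2,"z":0,"rx":0,"ry":0,"rz":0},
  {"x":0,"y":-0.2,"z":0,"rx":0,"ry":0,"rz":0},
  {"x":0,"y":-0.25,"z":0,"rx":0,"ry":0,"rz":0},
  {"x":0,"y":-0.25,"z":0,"rx":0,"ry":0,"rz":0},
  {"x":0,"y":-0.25,"z":0,"rx":0,"ry":0,"rz":0},
  {"x":0,"y":-0.3,"z":0,"rx":0,"ry":0,"rz":0},
  {"x":0,"y":0,"z":0,"rx":0,"ry":0,"rz":0},
  {"x":0,"y":0,"z":0,"rx":0,"ry":0,"rz":0},
], claw=8.4)

```text
time: 14.58
tcp_pos: [503.6, -46.1, -23.2]
tcp_rot: [0.0, 0.998, -0.058, 0.0]
contact_force: [0.2, 0.7, -0.6]
grip_width: 83.8
```

```bash
python3 tr.py w12.png
python3 - <<'E'
from h import *
c=np.load("pics/w12.png.npz")["color"]
im=cv2.resize(c[0:300,0:480],(800,500),interpolation=2); cv2.imwrite("pics/v11.png",im)
E
```

```text
barend 0.97 d= [  5.9 -28. ] px 64 -5
guide 0.98 d= [ 9.1 -4.1] px 6 -7
neck 0.99 d= [ 9.4 -3.7] px 4 -7
tab 0.97 d= [ 9.2 -3.6] px 4 -6
lid 0.79 d= [ 5.7 -3.6] px 5 3
14.6333 83.7891090537001 [503.5 -46.2 -23.2]
```

View pics/v11.png

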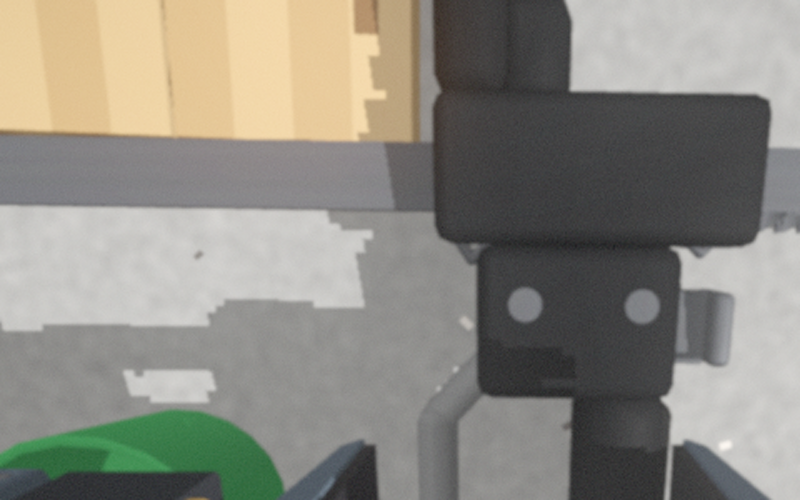

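The joint has drawn to a thin line at (172,100), and five notches have been taken in total. The next squeeze should go firm part-way, so I'll close in small steps and watch the width lag.

move_arm([
  {"x":0.2,"y":0,"z":0,"rx":0,"ry":0,"rz":0},
  {"x":0,"y":0,"z":0,"rx":0,"ry":0,"rz":0},
  {"x":0,"y":0.15,"z":0,"rx":0,"ry":0,"rz":0},
  {"x":0,"y":0.15,"z":0,"rx":0,"ry":0,"rz":0},
  {"x":0,"y":0,"z":0,"rx":0,"ry":0,"rz":0},
  {"x":0,"y":0,"z":0,"rx":0,"ry":0,"rz":0},
], claw=6.0)

```text
time: 15.13
tcp_pos: [504.5, -50.0, -23.2]
tcp_rot: [0.0, 0.998, -0.059, -0.0]
contact_force: [-2.8, -3.8, 3.0]
grip_width: 60.3
```

move_arm([
  {"x":0,"y":0.2,"z":0,"rx":0,"ry":0,"rz":0},
  {"x":0,"y":0,"z":0,"rx":0,"ry":0,"rz":0},
  {"x":0,"y":0,"z":0,"rx":0,"ry":0,"rz":0},
], claw=5.6)

```text
time: 15.38
tcp_pos: [504.1, -51.5, -23.2]
tcp_rot: [0.0, 0.998, -0.058, -0.001]
contact_force: [-4.8, -3.5, 4.7]
grip_width: 56.2
```

move_arm([
  {"x":0,"y":0.15,"z":0,"rx":0,"ry":0,"rz":0},
  {"x":0,"y":0,"z":0,"rx":0,"ry":0,"rz":0},
  {"x":0,"y":0,"z":0,"rx":0,"ry":0,"rz":0},
], claw=5.3)

```text
time: 15.63
tcp_pos: [503.9, -52.6, -23.3]
tcp_rot: [-0.0, 0.998, -0.058, -0.001]
contact_force: [-4.7, -0.8, 5.1]
grip_width: 53.7
```

move_arm([
  {"x":0,"y":0.1,"z":0,"rx":0,"ry":0,"rz":0},
  {"x":0,"y":0,"z":0,"rx":0,"ry":0,"rz":0},
  {"x":0,"y":0,"z":0,"rx":0,"ry":0,"rz":0},
], claw=5.1)

```text
time: 15.88
tcp_pos: [503.7, -53.3, -23.3]
tcp_rot: [-0.0, 0.998, -0.058, -0.001]
contact_force: [-4.5, 0.4, 5.4]
grip_width: 51.4
```

move_arm([
  {"x":0,"y":0.1,"z":0,"rx":0,"ry":0,"rz":0},
  {"x":0,"y":0,"z":0,"rx":0,"ry":0,"rz":0},
  {"x":0,"y":0,"z":0,"rx":0,"ry":0,"rz":0},
], claw=4.9)

```text
time: 16.13
tcp_pos: [503.6, -53.9, -23.3]
tcp_rot: [-0.001, 0.998, -0.058, -0.001]
contact_force: [-5.2, 1.6, 5.5]
grip_width: 48.8
```

move_arm([
  {"x":0,"y":0.05,"z":0,"rx":0,"ry":0,"rz":0},
  {"x":0,"y":0,"z":0,"rx":0,"ry":0,"rz":0},
  {"x":0,"y":0,"z":0,"rx":0,"ry":0,"rz":0},
], claw=4.8)

```text
time: 16.38
tcp_pos: [503.6, -54.3, -23.3]
tcp_rot: [-0.001, 0.998, -0.058, -0.001]
contact_force: [-4.8, 1.9, 6.2]
grip_width: 48.4
```

move_arm([
  {"x":0,"y":0.05,"z":0,"rx":0,"ry":0,"rz":0},
  {"x":0,"y":0,"z":0,"rx":0,"ry":0,"rz":0},
  {"x":0,"y":0,"z":0,"rx":0,"ry":0,"rz":0},
], claw=4.7)

```text
time: 16.63
tcp_pos: [503.6, -54.7, -23.3]
tcp_rot: [-0.001, 0.998, -0.058, -0.001]
contact_force: [-4.2, 3.3, 6.0]
grip_width: 47.0
```

move_arm([
  {"x":0,"y":0.05,"z":0,"rx":0,"ry":0,"rz":0},
  {"x":0,"y":0,"z":0,"rx":0,"ry":0,"rz":0},
  {"x":0,"y":0,"z":0,"rx":0,"ry":0,"rz":0},
], claw=4.6)

```text
time: 16.88
tcp_pos: [503.5, -55.1, -23.3]
tcp_rot: [-0.001, 0.998, -0.058, -0.001]
contact_force: [-4.6, 3.2, 4.3]
grip_width: 46.2
```

```bash
python3 tr.py w13.png
```

```text
barend 0.95 d= [  0.6 -28. ] px 42 11
guide 0.96 d= [ 7.5 -3.1] px -21 1
neck 0.99 d= [10.8 -1.2] px -26 -7
tab 0.91 d= [7.5 1. ] px -28 2
lid 0.73 d= [ 7.5 -5.6] px -13 0
16.9333 45.94710039075262 [503.5 -55.  -23.3]
```

```bash
cat > len.py <<'E'
from tr import *
def pts(fn):
    f=np.load("pics/"+fn+".npz"); g=cv2.cvtColor(f["color"],6); o={}
    for n,((x0,y0,x1,y1),z) in P.items():
        T=g0[y0:y1,x0:x1]; h,w=T.shape; best=(-1,)
        for a in np.arange(-8,8.1,1):
            M=cv2.getRotationMatrix2D(((x0+x1)/2,(y0+y1)/2),a,1)
            t=cv2.warpAffine(g0,M,(640,480))[y0:y1,x0:x1]
            _,m,_,l=cv2.minMaxLoc(cv2.matchTemplate(g,t,cv2.TM_CCOEFF_NORMED))
            if m>best[0]: best=(m,l,a)
        m,l,a=best; o[n]=onz(f,l[0]+w/2,l[1]+h/2,z)[:2]; o[n+"_a"]=a;o[n+"_m"]=round(m,2)
    return o
if __name__=="__main__":
  for fn in sys.argv[1:]:
    o=pts(fn); u=o["tab"]-o["guide"]; 
    print(fn,"bar-guide",round(np.linalg.norm(o["barend"]-o["guide"]),1),"lid-guide",(o["lid"]-o["guide"]).round(1),[(o[k+"_a"],o[k+"_m"]) for k in P])
E
python3 len.py w8.png w9.png w10.png w11.png w12.png w13.png
```

```text
w8.png bar-guide 38.5 lid-guide [34.7 79.1] [(np.float64(0.0), 1.0), (np.float64(0.0), 1.0), (np.float64(0.0), 1.0), (np.float64(0.0), 1.0), (np.float64(0.0), 1.0)]
w9.png bar-guide 44.5 lid-guide [32.1 81.7] [(np.float64(0.0), 0.98), (np.float64(-1.0), 0.99), (np.float64(-1.0), 0.99), (np.float64(1.0), 0.98), (np.float64(-1.0), 0.82)]
w10.png bar-guide 50.6 lid-guide [30.4 82.8] [(np.float64(0.0), 0.99), (np.float64(0.0), 0.98), (np.float64(2.0), 0.99), (np.float64(1.0), 0.99), (np.float64(-1.0), 0.81)]
w11.png bar-guide 56.9 lid-guide [30.3 79.5] [(np.float64(-1.0), 0.98), (np.float64(-1.0), 0.98), (np.float64(2.0), 0.99), (np.float64(0.0), 0.98), (np.float64(-1.0), 0.85)]
w12.png bar-guide 63.0 lid-guide [31.1 80.1] [(np.float64(1.0), 0.97), (np.float64(-1.0), 0.98), (np.float64(4.0), 0.99), (np.float64(0.0), 0.97), (np.float64(-2.0), 0.82)]
w13.png bar-guide 65.0 lid-guide [35.2 77.3] [(np.float64(-4.0), 0.97), (np.float64(-4.0), 0.98), (np.float64(-3.0), 0.99), (np.float64(-7.0), 0.94), (np.float64(-8.0), 0.77)]
```

move_arm([
  {"x":0,"y":0,"z":0,"rx":0,"ry":0,"rz":0},
  {"x":0,"y":0,"z":0,"rx":0,"ry":0,"rz":0},
  {"x":0,"y":0,"z":0,"rx":0,"ry":0,"rz":0},
], claw=4.5)

```text
time: 17.18
tcp_pos: [503.5, -55.3, -23.3]
tcp_rot: [-0.001, 0.998, -0.058, -0.001]
contact_force: [-4.4, 1.6, 5.2]
grip_width: 45.3
```

move_arm([
  {"x":0,"y":0,"z":0,"rx":0,"ry":0,"rz":0},
  {"x":0,"y":0,"z":0,"rx":0,"ry":0,"rz":0},
  {"x":0,"y":0,"z":0,"rx":0,"ry":0,"rz":0},
], claw=4.4)

```text
time: 17.43
tcp_pos: [503.4, -55.6, -23.3]
tcp_rot: [-0.0, 0.998, -0.058, -0.001]
contact_force: [-4.0, 0.2, 5.2]
grip_width: 44.4
```

move_arm([
  {"x":0,"y":0,"z":0,"rx":0,"ry":0,"rz":0},
  {"x":0,"y":0,"z":0,"rx":0,"ry":0,"rz":0},
  {"x":0,"y":0,"z":0,"rx":0,"ry":0,"rz":0},
], claw=4.3)

```text
time: 17.68
tcp_pos: [503.3, -55.9, -23.3]
tcp_rot: [-0.0, 0.998, -0.058, -0.001]
contact_force: [-5.7, -0.9, 4.4]
grip_width: 43.4
```

```bash
python3 tr.py w14.png|tail -1;python3 len.py w14.png
```

```text
17.7333 43.40179219239126 [503.4 -55.9 -23.3]
w14.png bar-guide 65.2 lid-guide [35.1 76.9] [(np.float64(-5.0), 0.98), (np.float64(-3.0), 0.98), (np.float64(-6.0), 0.99), (np.float64(-8.0), 0.93), (np.float64(-8.0), 0.77)]
```

Run:
```python
import numpy as np,cv2
for fn in ["w11","w12","w13","w14"]:
    g=cv2.cvtColor(np.load(f"pics/{fn}.png.npz")["color"],6).astype(int)
    for r in(35,55,70): print(fn,r,g[r,60:130].tolist())
```

```text
w11 35 [213, 214, 211, 216, 213, 212, 214, 213, 215, 214, 214, 213, 212, 214, 215, 213, 215, 213, 214, 215, 213, 213, 208, 201, 194, 194, 192, 192, 193, 191, 188, 184, 182, 172, 155, 141, 138, 142, 167, 186, 198, 201, 201, 200, 201, 201, 202, 202, 201, 202, 201, 201, 203, 203, 202, 203, 203, 203, 202, 203, 202, 202, 201, 202, 202, 204, 204, 202, 202, 202]
w11 55 [212, 214, 212, 213, 214, 215, 214, 213, 214, 212, 216, 213, 213, 214, 214, 215, 214, 215, 213, 214, 215, 214, 215, 214, 210, 204, 196, 194, 194, 194, 187, 169, 142, 123, 119, 121, 123, 118, 122, 128, 153, 183, 196, 202, 201, 202, 202, 201, 203, 201, 202, 203, 202, 203, 202, 202, 202, 202, 203, 202, 203, 202, 202, 203, 201, 204, 204, 203, 205, 203]
w11 70 [213, 213, 214, 213, 215, 214, 214, 216, 214, 213, 214, 214, 214, 214, 214, 214, 213, 215, 215, 214, 214, 215, 215, 215, 214, 213, 209, 200, 198, 194, 193, 195, 194, 187, 163, 138, 123, 121, 121, 122, 120, 141, 166, 190, 200, 202, 201, 202, 202, 201, 203, 203, 203, 202, 202, 203, 202, 203, 203, 203, 201, 204, 204, 201, 203, 203, 204, 203, 204, 204]
w12 35 [201, 205, 209, 212
[... 2495 characters left out ...]
0, 221, 221, 221, 220, 222, 222, 221, 223, 222, 222, 221, 221, 222, 222, 221, 221, 221, 222, 222, 222, 220, 216, 209, 208, 208, 207, 208, 208, 209, 208, 209, 210, 208, 209, 209, 208, 210, 208, 209, 209, 209, 208, 209, 209, 209, 210, 210, 209, 210, 208, 208, 210, 209, 209, 209, 210, 215, 221, 223, 224, 225, 224, 225, 225, 224, 225, 224, 224]
w14 70 [136, 140, 137, 138, 138, 140, 136, 137, 140, 137, 136, 141, 137, 140, 136, 136, 138, 139, 140, 140, 137, 139, 140, 141, 140, 142, 141, 143, 140, 142, 140, 142, 144, 144, 143, 146, 146, 147, 147, 151, 152, 154, 155, 156, 158, 160, 159, 166, 169, 172, 176, 176, 178, 183, 183, 183, 184, 184, 190, 194, 201, 207, 210, 212, 214, 217, 217, 216, 219, 220]
```

move_arm([
  {"x":0,"y":0,"z":0,"rx":0,"ry":0,"rz":0},
  {"x":0,"y":0,"z":0,"rx":0,"ry":0,"rz":0},
  {"x":0,"y":0,"z":0,"rx":0,"ry":0,"rz":0},
], claw=4.2)

```text
time: 17.98
tcp_pos: [503.3, -56.2, -23.3]
tcp_rot: [0.0, 0.998, -0.058, -0.001]
contact_force: [-5.0, -1.7, 6.0]
grip_width: 42.2
```

```bash
python3 - <<'E'
from h import *
import numpy as np
w=[]
for i in range(3):
    f=snap("wrist","w15.png"); w.append(arm.read_state()["grip_width"])
print(np.round(w,2))
E
python3 len.py w7.png w8.png w14.png w15.png
```

```text
[42.38 42.49 42.31]
w7.png bar-guide 39.6 lid-guide [31.3 75.2] [(np.float64(-4.0), 0.97), (np.float64(-4.0), 0.99), (np.float64(8.0), 0.88), (np.float64(-6.0), 0.97), (np.float64(-5.0), 0.75)]
w8.png bar-guide 38.5 lid-guide [34.7 79.1] [(np.float64(0.0), 1.0), (np.float64(0.0), 1.0), (np.float64(0.0), 1.0), (np.float64(0.0), 1.0), (np.float64(0.0), 1.0)]
w14.png bar-guide 65.2 lid-guide [35.1 76.9] [(np.float64(-5.0), 0.98), (np.float64(-3.0), 0.98), (np.float64(-6.0), 0.99), (np.float64(-8.0), 0.93), (np.float64(-8.0), 0.77)]
w15.png bar-guide 65.8 lid-guide [35.1 77. ] [(np.float64(-5.0), 0.98), (np.float64(-3.0), 0.97), (np.float64(-3.0), 0.99), (np.float64(-8.0), 0.92), (np.float64(-8.0), 0.77)]
```

move_arm([
  {"x":0,"y":0,"z":0,"rx":0,"ry":0,"rz":0},
  {"x":0,"y":0,"z":0,"rx":0,"ry":0,"rz":0},
  {"x":0,"y":0,"z":0,"rx":0,"ry":0,"rz":0},
], claw=4.1)

```text
time: 18.38
tcp_pos: [503.3, -56.4, -23.3]
tcp_rot: [0.0, 0.998, -0.058, -0.001]
contact_force: [-5.5, -1.9, 5.8]
grip_width: 41.1
```

```bash
cat > avg.py <<'E'
from h import *
import sys
w=[]
for i in range(6):
    f=snap("wrist",sys.argv[1]); w.append(arm.read_state()["grip_width"])
print(np.round(w,2),np.mean(w).round(2))
E
python3 avg.py w16.png
python3 len.py w16.png
```

```text
[40.98 40.69 41.09 41.4  41.34 41.29] 41.13
w16.png bar-guide 65.8 lid-guide [35.4 76.6] [(np.float64(-5.0), 0.98), (np.float64(-5.0), 0.97), (np.float64(3.0), 0.99), (np.float64(-8.0), 0.92), (np.float64(-8.0), 0.77)]
```

move_arm([
  {"x":0,"y":0,"z":0,"rx":0,"ry":0,"rz":0},
  {"x":0,"y":0,"z":0,"rx":0,"ry":0,"rz":0},
], claw=4.0)

```text
time: 18.85
tcp_pos: [503.3, -56.4, -23.3]
tcp_rot: [0.0, 0.998, -0.058, -0.001]
contact_force: [-5.9, -3.8, 6.1]
grip_width: 40.8
```

```bash
python3 avg.py w17.png;python3 len.py w17.png
```

```text
[40.95 40.57 40.5  40.78 40.54 40.49] 40.64
w17.png bar-guide 65.8 lid-guide [35.4 76.6] [(np.float64(-5.0), 0.98), (np.float64(-5.0), 0.97), (np.float64(-5.0), 0.99), (np.float64(-8.0), 0.92), (np.float64(-8.0), 0.76)]
```

move_arm([
  {"x":0,"y":0,"z":0,"rx":0,"ry":0,"rz":0},
  {"x":0,"y":0,"z":0,"rx":0,"ry":0,"rz":0},
], claw=3.9)

```text
time: 19.32
tcp_pos: [503.3, -56.5, -23.3]
tcp_rot: [0.0, 0.998, -0.058, -0.001]
contact_force: [-4.9, -3.5, 5.5]
grip_width: 40.8
```

```bash
python3 avg.py w18.png;python3 len.py w18.png
```

```text
[40.87 40.79 40.82 41.02 40.24 40.66] 40.73
w18.png bar-guide 65.8 lid-guide [35.4 76.6] [(np.float64(-5.0), 0.98), (np.float64(-4.0), 0.97), (np.float64(-5.0), 0.99), (np.float64(-8.0), 0.92), (np.float64(-8.0), 0.76)]
```

The fingers now stall hard at 40.7 mm: commands of 40 and then 39 gave no further movement. The joint profile in the picture has lost its dark line, so the joint is shut and pressed. I'll let go, rise and re-measure for the release tab.

move_arm([
  {"x":0,"y":-0.15,"z":0,"rx":0,"ry":0,"rz":0},
  {"x":0,"y":-0.2,"z":0,"rx":0,"ry":0,"rz":0},
  {"x":0,"y":-0.2,"z":0,"rx":0,"ry":0,"rz":0},
  {"x":0,"y":-0.2,"z":0,"rx":0,"ry":0,"rz":0},
  {"x":0,"y":-0.25,"z":0,"rx":0,"ry":0,"rz":0},
  {"x":0,"y":-0.25,"z":0,"rx":0,"ry":0,"rz":0},
  {"x":0,"y":0,"z":0,"rx":0,"ry":0,"rz":0},
  {"x":0,"y":0,"z":0,"rx":0,"ry":0,"rz":0},
  {"x":0,"y":0,"z":0,"rx":0,"ry":0,"rz":0},
  {"x":0,"y":0,"z":-2,"rx":0,"ry":0,"rz":0},
  {"x":0,"y":0,"z":-3,"rx":0,"ry":0,"rz":0},
  {"x":-2,"y":0,"z":-2,"rx":0,"ry":0,"rz":0},
  {"x":-2,"y":0,"z":0,"rx":0,"ry":0,"rz":0},
  {"x":0,"y":0,"z":0,"rx":0,"ry":0,"rz":0},
  {"x":0,"y":0,"z":0,"rx":0,"ry":0,"rz":0},
], claw=8.6)

```text
time: 20.87
tcp_pos: [465.6, -39.4, 47.0]
tcp_rot: [0.0, 0.998, -0.059, 0.0]
contact_force: [-0.5, 0.2, -0.5]
grip_width: 86.1
```

Run:
```python
from h import *
f=snap("wrist","w20.png",(0,0,480,300),800/480)
s=arm.read_state();print(s["grip_width"],s["tcp_pos"],s["tcp_rot"])
```

```text
86.25051636853263 [466.5347992  -39.43987987  46.79509742] [ 9.82993049e-05  9.98279663e-01 -5.86293498e-02  5.51777180e-04]
```

View pics/w20.png

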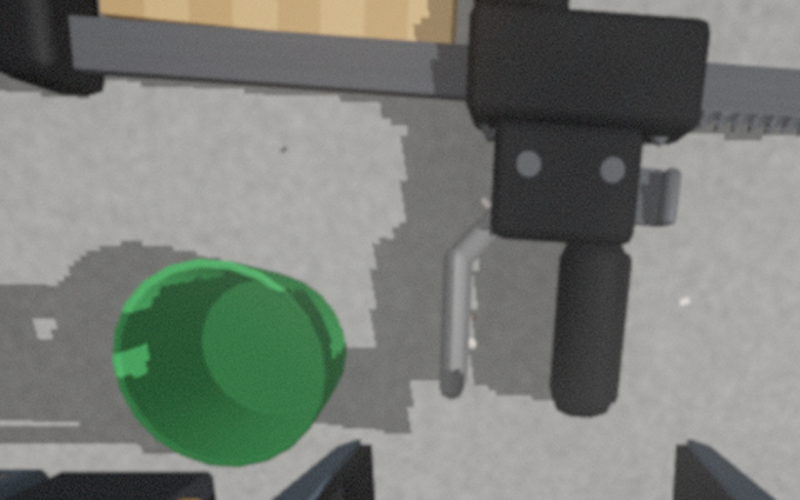

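The released clamp has its tab at (662,197), the neck front at (494,180), and screws at (529,163) and (613,170). It is yawed about 0.065 rad relative to the tool. The lid looks whole, and the cup hasn't moved.

Run:
```python
from h import *
f=dict(np.load("pics/w20.png.npz")); C=lambda p:(p[0]*.6,p[1]*.6)
b=dict(np.load("pics/w3.png.npz")); B=lambda p:(p[0]/2.5+160,p[1]/2.5)
s0=[onz(b,*B(p),37)[:2] for p in((359,244),(445,244))]; s1=[onz(f,*C(p),37)[:2] for p in((529,163),(613,170))]
ang=lambda s:np.arctan2(*(s[0]-s[1])[::-1])-np.pi/2
be=[onz(f,*C(p),20)[:2] for p in((103,72),(468,98))]; print("bar yaw",np.arctan2(*(be[0]-be[1])[::-1])-np.pi/2)
print("yaws",ang(s0),ang(s1))
psi=-0.117-0.065; d0=-0.047
R=lambda a:np.array([[np.cos(a),-np.sin(a)],[np.sin(a),np.cos(a)]])
off=R(-d0)@(np.array([541,-77.8])-(s0[0]+s0[1])/2)
rel=(s1[0]+s1[1])/2+R(psi)@off
print("offset clamp frame",off,"release",rel)
for n,p,z in(("tab",(680,195),17),("tab",(680,195),28),("neckf",(493,185),34)): print(n,onz(f,*C(p),z).round(1))
T=np.array([466.5,-39.4]); t=-0.1173; tx=np.array([np.cos(t),np.sin(t)]);ty=np.array([np.sin(t),-np.cos(t)])
print("tool move x,y",(rel-T)@tx,(rel-T)@ty)
```

```text
bar yaw -0.18227119546035886
yaws -0.049868997294562956 -0.19506297027660713
offset clamp frame [-5.1863993  -7.53292656] release [553.09354177 -72.86900588]
tab [ 547.5 -106.4   17. ]
tab [ 546.9 -103.7   28. ]
neckf [557.1 -40.   34. ]
tool move x,y 89.91540932218957 23.10486957685918
```

move_arm([
  {"x":3,"y":0.8,"z":0,"rx":0,"ry":0,"rz":0},
  {"x":3,"y":0.8,"z":0,"rx":0,"ry":0,"rz":0},
  {"x":3,"y":0.7,"z":0,"rx":0,"ry":0,"rz":0},
  {"x":0,"y":0,"z":0,"rx":0,"ry":0,"rz":0.065},
  {"x":0,"y":0,"z":0,"rx":0,"ry":0,"rz":0},
  {"x":0,"y":0,"z":2,"rx":0,"ry":0,"rz":0},
  {"x":0,"y":0,"z":1.5,"rx":0,"ry":0,"rz":0},
  {"x":0,"y":0,"z":0,"rx":0,"ry":0,"rz":0},
  {"x":0,"y":0,"z":0,"rx":0,"ry":0,"rz":0},
], claw=9.12)

```text
time: 21.67
tcp_pos: [551.7, -72.3, 10.8]
tcp_rot: [-0.0, 0.996, -0.09, -0.001]
contact_force: [0.1, -0.3, 0.2]
grip_width: 91.0
```

move_arm([
  {"x":0,"y":0,"z":1,"rx":0,"ry":0,"rz":0},
  {"x":0,"y":0,"z":1,"rx":0,"ry":0,"rz":0},
  {"x":0,"y":0,"z":0.8,"rx":0,"ry":0,"rz":0},
  {"x":0,"y":0,"z":0.6,"rx":0,"ry":0,"rz":0},
  {"x":0,"y":0,"z":0,"rx":0,"ry":0,"rz":0},
  {"x":0,"y":0,"z":0,"rx":0,"ry":0,"rz":0},
])

```text
time: 22.17
tcp_pos: [552.4, -72.6, -22.7]
tcp_rot: [0.0, 0.996, -0.091, -0.0]
contact_force: [1.0, -0.2, 0.5]
grip_width: 90.9
```

Run:
```python
from h import *
f=snap("wrist","w21.png"); s=arm.read_state(); print(s["time"],s["grip_width"],s["tcp_pos"],s["contact_force"],s["tcp_rot"])
```

```text
22.2167 90.96763906577004 [552.8325708  -72.66182297 -22.25429522] [-0.15383655 -0.80686475 -0.03154841] [ 4.27915174e-05  9.95853123e-01 -9.09755487e-02  7.22229676e-05]
```

move_arm([
  {"x":0,"y":0,"z":0,"rx":0,"ry":0,"rz":0},
  {"x":0,"y":0,"z":0,"rx":0,"ry":0,"rz":0},
  {"x":0,"y":0,"z":0,"rx":0,"ry":0,"rz":0},
  {"x":0,"y":0,"z":0,"rx":0,"ry":0,"rz":0},
  {"x":0,"y":0,"z":0,"rx":0,"ry":0,"rz":0},
  {"x":0,"y":0,"z":0,"rx":0,"ry":0,"rz":0},
  {"x":0,"y":0,"z":0,"rx":0,"ry":0,"rz":0},
  {"x":0,"y":0,"z":0,"rx":0,"ry":0,"rz":0},
], claw=5.7)

```text
time: 22.88
tcp_pos: [553.0, -72.1, -22.0]
tcp_rot: [-0.0, 0.996, -0.091, 0.0]
contact_force: [0.7, 4.8, 2.0]
grip_width: 57.4
```

move_arm([
  {"x":0,"y":0.1,"z":0,"rx":0,"ry":0,"rz":0},
  {"x":0,"y":0.2,"z":0,"rx":0,"ry":0,"rz":0},
  {"x":0,"y":0.2,"z":0,"rx":0,"ry":0,"rz":0},
  {"x":0,"y":0.2,"z":0,"rx":0,"ry":0,"rz":0},
  {"x":0,"y":0.2,"z":0,"rx":0,"ry":0,"rz":0},
  {"x":0,"y":0.2,"z":0,"rx":0,"ry":0,"rz":0},
  {"x":0,"y":0.2,"z":0,"rx":0,"ry":0,"rz":0},
  {"x":0,"y":0.2,"z":0,"rx":0,"ry":0,"rz":0},
  {"x":0,"y":0.2,"z":0,"rx":0,"ry":0,"rz":0},
  {"x":0,"y":0,"z":0,"rx":0,"ry":0,"rz":0},
  {"x":0,"y":0,"z":0,"rx":0,"ry":0,"rz":0},
  {"x":0,"y":0,"z":0,"rx":0,"ry":0,"rz":0},
])

```text
time: 23.88
tcp_pos: [550.1, -90.0, -22.0]
tcp_rot: [0.0, 0.996, -0.091, 0.001]
contact_force: [2.2, 1.2, 2.9]
grip_width: 57.9
```

Run:
```python
from h import *
# compare before (w21) and after: bar end, lid, cup, guide patches from w21 tracked
f=snap("wrist","w22.png"); r=dict(np.load("pics/w21.png.npz"))
g=cv2.cvtColor(f["color"],6)
g0=cv2.cvtColor(r["color"],6)
pp={"barend":((585,572,600),20)}
o=arm.read_state(); print(o["tcp_pos"],o["contact_force"],o["grip_width"])
for X,z,n in [((585,20),14,"lidedge")]:
    pass
# feature flow on ground-fixed/lid/bar vs clamp
p=cv2.goodFeaturesToTrack(g0[:230],150,0.02,6); q,st,e=cv2.calcOpticalFlowPyrLK(g0,g,p,None,winSize=(31,31),maxLevel=4)
for a,b,s,er in zip(p[:,0],q[:,0],st[:,0],e[:,0]):
    if s and er<8:
        A=onz(r,*a,17);B=onz(f,*b,17); print(A[:2].round(),(B-A)[:2].round(1),g0[int(a[1]),int(a[0])])
```

```text
[550.13558315 -89.96348285 -21.98242444] [2.46419105 1.30956185 3.9933259 ] 57.44036948241329
[678. -50.] [ -3.2 -16.4] 142
[632. -63.] [ -2.3 -18.4] 148
[609. -72.] [ -1.7 -19.7] 118
[ 578. -177.] [ 5.6 -2.8] 110
[ 582. -167.] [ 5.1 -3.7] 102
[ 589. -118.] [  0.8 -20.8] 95
[606. -34.] [ -3.9 -20.3] 128
[ 584. -156.] [ 4.6 -4.3] 157
[677. -66.] [ -2.6 -16.6] 132
[608. -82.] [ -2.3 -26.6] 175
[ 592. -118.] [  0.3 -20.6] 156
[627. -73.] [ -2.4 -19. ] 94
[ 604. -101.] [ -0.9 -22.4] 179
[ 587. -153.] [ 4.6 -4.4] 163
[ 596. -117.] [ -0.1 -20.7] 126
[603.  -9.] [-3.1 -5.3] 116
[ 578. -167.] [ 5.2 -3.5] 135
[ 601. -110.] [ -0.5 -21.1] 109
[623. -74.] [ -2.5 -19. ] 141
[680. -56.] [ -2.9 -16.8] 112
[ 644. -134.] [ 11.8 -19.4] 178
[679. -62.] [ -2.7 -16.7] 135
[667. -68.] [ -3.2 -16.8] 96
[607. -85.] [ -2.4 -28.1] 142
[595. -60.] [ -1.6 -11.5] 48
[ 581. -170.] [ 5.3 -3.2] 116
[638. -63.] [ -2.2 -18.3] 154
[589. -87.] [ -2.5 -17.5] 48
[614. -71.] [ -1.7 -19.5] 59
[630. -69.] [ -2.4 -18.9] 113
[586. -91.] [ -2.8 -17.4] 52
[604. -35.] [ -4.1 -20.4] 47
```

The clamp moved about 17.5 mm and the bar followed by about 3.5 mm, so the jaws are roughly 14 mm open. I'll draw it a little further.

move_arm([
  {"x":0,"y":0.2,"z":0,"rx":0,"ry":0,"rz":0},
  {"x":0,"y":0.2,"z":0,"rx":0,"ry":0,"rz":0},
  {"x":0,"y":0,"z":0,"rx":0,"ry":0,"rz":0},
  {"x":0,"y":0,"z":0,"rx":0,"ry":0,"rz":0},
])

```text
time: 24.27
tcp_pos: [549.3, -93.1, -22.0]
tcp_rot: [-0.0, 0.996, -0.091, 0.0]
contact_force: [2.8, 4.3, 4.0]
grip_width: 57.7
```

Run:
```python
from h import *
f=snap("wrist","w23.png"); r=dict(np.load("pics/w21.png.npz"))
g=cv2.cvtColor(f["color"],6); g0=cv2.cvtColor(r["color"],6)
p=cv2.goodFeaturesToTrack(g0[:230],150,0.02,6); q,st,e=cv2.calcOpticalFlowPyrLK(g0,g,p,None,winSize=(31,31),maxLevel=4)
for a,b,s,er in zip(p[:,0],q[:,0],st[:,0],e[:,0]):
    A=onz(r,*a,17);B=onz(f,*b,17)
    if s and er<8 and (A[1]<-145 or 580<A[0]<597): print(A[:2].round(),(B-A)[:2].round(1))
s=arm.read_state(); print(s["tcp_pos"],s["contact_force"])
```

```text
[ 578. -177.] [ 5.3 -2.7]
[ 582. -167.] [ 4.8 -3.7]
[ 584. -156.] [ 4.3 -4.5]
[ 587. -153.] [ 4.3 -4.6]
[ 578. -167.] [ 4.8 -3.5]
[595. -60.] [ -2.7 -17.3]
[ 581. -170.] [ 4.9 -3.1]
[589. -87.] [ -3.8 -20.5]
[586. -91.] [ -3.5 -20.5]
[549.28776897 -93.12906352 -21.9962258 ] [2.83921011 3.48184626 5.66035245]
```

move_arm([
  {"x":0,"y":0,"z":0,"rx":0,"ry":0,"rz":0},
  {"x":0,"y":0,"z":0,"rx":0,"ry":0,"rz":0},
  {"x":0,"y":0,"z":0,"rx":0,"ry":0,"rz":0},
  {"x":0,"y":0,"z":0,"rx":0,"ry":0,"rz":0},
  {"x":0,"y":0,"z":0,"rx":0,"ry":0,"rz":0},
  {"x":0,"y":0,"z":0,"rx":0,"ry":0,"rz":0},
  {"x":0,"y":0,"z":-1,"rx":0,"ry":0,"rz":0},
  {"x":0,"y":0,"z":-2,"rx":0,"ry":0,"rz":0},
  {"x":0,"y":0,"z":-3,"rx":0,"ry":0,"rz":0},
  {"x":0,"y":0,"z":-3,"rx":0,"ry":0,"rz":0},
  {"x":0,"y":0,"z":-3,"rx":0,"ry":0,"rz":0},
  {"x":0,"y":0,"z":-4,"rx":0,"ry":0,"rz":0},
  {"x":0,"y":-2,"z":-3,"rx":0,"ry":0,"rz":0},
  {"x":0,"y":-4,"z":0,"rx":0,"ry":0,"rz":0},
  {"x":0,"y":-4,"z":0,"rx":0,"ry":0,"rz":0},
  {"x":0,"y":0,"z":0,"rx":0,"ry":0,"rz":0},
  {"x":0,"y":0,"z":0,"rx":0,"ry":0,"rz":0},
], claw=9.0)

```text
time: 25.73
tcp_pos: [566.9, 6.7, 168.4]
tcp_rot: [0.0, 0.996, -0.089, 0.0]
contact_force: [-0.2, -0.1, -0.7]
grip_width: 89.9
```

Run:
```python
from h import *
f=snap("wrist","w24.png"); print(arm.read_state()["tcp_pos"])
hsv=cv2.cvtColor(f["color"],cv2.COLOR_BGR2HSV); g=cv2.cvtColor(f["color"],6)
m=cv2.inRange(hsv,(8,50,120),(28,255,255)); n,l,st,c=cv2.connectedComponentsWithStats(m)
for i in range(1,n):
    if st[i,4]>800:
        ys,xs=np.where(l==i); box=cv2.boxPoints(cv2.minAreaRect(np.c_[xs,ys].astype(np.float32)))
        W=[onz(f,*p,14)[:2].round(1).tolist() for p in box]; print(st[i],W, [round(float(np.linalg.norm(np.subtract(W[k],W[k-1]))),1) for k in range(4)])
# intensity along the lid's y direction at x just on the lid, world x=625, z=14
for x in (620,635):
    y=np.arange(150,-90,-2.); print(x,[(int(v),int(g[int(b),int(a)])) for v in y for a,b in [proj(f,(x,v,14))] if 0<=a<640 and 0<=b<480])
a=snap("scene","s9.png");b=snap("side","d9.png")
for fr,o in((a,"s1"),(b,"d1")):
    d=cv2.absdiff(fr["color"],np.load(f"pics/{o}.png.npz")["color"]).max(2)
    print(o,{k:int(d[int(v)-4:int(v)+4,int(u)-4:int(u)+4].mean()) for k,X in dict(cup=(510,58,48),jar=(761,-208,85)).items() for u,v in [proj(fr,X)]})
```

```text
[566.69363063   5.39075024 168.11209954]
[  213    47   137   132 16903] [[631.6, 96.6], [738.0, 65.6], [712.9, -51.9], [604.0, -30.5]] [130.1, 110.8, 120.2, 111.0]
[  13  129  100   94 7280] [[698.9, 266.1], [688.7, 177.7], [607.1, 198.1], [617.6, 291.8]] [85.3, 89.0, 84.1, 94.3]
[ 81 300  37  55 872] [[486.7, 288.5], [534.0, 236.0], [516.8, 221.0], [468.5, 273.5]] [23.6, 70.7, 22.8, 71.3]
[ 291  384  174   17 2185] [[393.9, 63.4], [361.4, -124.3], [341.0, -122.8], [374.0, 67.2]] [20.3, 190.5, 20.5, 192.8]
620 [(150, 166), (148, 161), (146, 119), (144, 115), (142, 110), (140, 113), (138, 114), (136, 111), (134, 114), (132, 113), (130, 119), (128, 114), (126, 116), (124, 109), (122, 72), (120, 52), (118, 47), (116, 56), (114, 57), (112, 56), (110, 58), (108, 55), (106, 61), (104, 65), (102, 58), (100, 56), (98, 54), (96, 60), (94, 93), (92, 123), (90, 125), (88, 125), (86, 147), (84, 144), (82, 160), (80, 164), (78, 159), (76, 165), (74, 162), (72, 160), (70, 169), (68, 169), (66, 172), (64, 172), (62, 170), (60, 170), (58, 171), (56, 192), (54, 181), (52, 168), (50, 169), (48, 170),
[... 1478 characters left out ...]
, (24, 171), (22, 171), (20, 171), (18, 173), (16, 170), (14, 174), (12, 174), (10, 182), (8, 185), (6, 184), (4, 183), (2, 185), (0, 184), (-2, 185), (-4, 184), (-6, 173), (-8, 171), (-10, 172), (-12, 172), (-14, 172), (-16, 172), (-18, 171), (-20, 174), (-22, 149), (-24, 124), (-26, 136), (-28, 176), (-30, 186), (-32, 184), (-34, 186), (-36, 156), (-38, 114), (-40, 114), (-42, 116), (-44, 113), (-46, 114), (-48, 112), (-50, 113), (-52, 117), (-54, 116), (-56, 115), (-58, 115), (-60, 115), (-62, 116), (-64, 110), (-66, 68), (-68, 51), (-70, 56), (-72, 56), (-74, 57), (-76, 58), (-78, 63), (-80, 65), (-82, 68), (-84, 62), (-86, 86), (-88, 162)]
s1 {'cup': 2, 'jar': 1}
d1 {'cup': 3, 'jar': 3}
```

```bash
python3 -c "
from bench import arm
print(arm.close_job(), arm.read_state()['time'])"
```

```text
the job is handed in; nothing more can be done
the job is handed in; nothing more can be done
```

The lid's joint is shut and the jaws are about 17–18 mm open, so I handed the job in after about 26 s of the 61 s. One thing is unproven: the pads may have pressed harder than the 45 N that marks the bamboo.

**What I did:** five full trigger strokes drew the jaws in about 6 mm each. A sixth, in small steps, went firm with the fingers 40.7 mm apart. I then let go, pinched the release tab and drew the clamp back along its bar.

**Last checks**
- **Joint:** no dark line is left across it. The lid reads as one piece, 120 mm wide along one edge; the fitted box gave 130 mm along the other, which I put down to including the lid's side face.
- **Opening:** the clamp moved about 20.7 mm and the bar followed about 2.6 mm, hence 17–18 mm. A rough reading of jaw to lid in the final picture suggested more, perhaps 23–28 mm, because the camera sees the jaw tops rather than the pads. I went with the movement figure.
- **Bystanders:** the snack cup and jar look unchanged between the first and last pictures. I did not compare the others number by number.

**What disagreed or stayed open**
- **Finger height:** the fingertips sat about 25 mm or more above the reported TCP. My first squeeze closed on air above the grip; I then went lower with the fingers open, watching the force.
- **Squeeze force:** I could only judge it from how far the fingers lagged their command, roughly 24–30 N. That is about 36–53 N at the pads, so snug, but perhaps above 45 N for a moment.
- **Clamp and lid position:** the clamp crept about 10 mm and turned about 8° during the strokes, and the lid moved with it.

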